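Clamp a moulded housing and run the seam pin along its joint

TASK

Swing the clamp lever on the sloping jig fully shut over the housing. Then take the spring-tipped stylus from its stand and, holding it square to the sloping face and with its spring tip lightly pressed in, run it slowly (no faster than 6 cm a second) along the seam between the two raised beads, in one unbroken stroke from the end next to the clamp lever to the far end. Finally hang the stylus upright in its stand again, leaving the clamp shut and the other things on the table where they are.

Things in the scene. Friction and masses are not known exactly. Their poses are not given: they have to be found in the camera images.
- housing: grey plastic housing (80 x 150 x 24 mm) nested on a deck sloping 30 degrees down towards the robot, on a fixed jig. Origin: centre of its flat upper face, 90 mm above the table. z: square out of the face; x: up the slope; y: level, towards the clamp lever. In the face (z = 0) runs the seam, a fine dark line between two raised beads (5 mm high, centre lines 11 mm to either side), flat in between
- seam0 (a point): end of the seam nearest the clamp lever, on the face; the seam runs straight from seam0 to seam1, straight on through seam2 to seam3, then straight to seam4 (lengths 30, 48 and 34 mm)
- seam1 (a point): first bend of the seam (30 degrees)
- seam2 (a point): middle of the oblique run
- seam3 (a point): second bend of the seam
- seam4 (a point): far end of the seam, away from the clamp lever
- lever (a joint): clamp lever angle: 0 = fully shut, flat over the housing's end; 1.0 to 1.5 rad = standing open. Stays where left; about 1.5 N at the grip moves it. Hinge axis: parallel to the housing's y through x = -45, z = 10 mm in the housing's frame; the lever is at y = 95 mm; shut, it lies along the housing's x
- lever_grip (a point): centre of the black grip at the lever's free end (45 mm long, 20 mm wide, 16 mm thick), 95 mm from the hinge axis; shut, the lever bar reaches 15 mm and the grip 18 mm above the housing's face, 85 to 105 mm along its y
- stylus: loose stylus, 0.13 kg, hanging in its stand. Origin: centre of the underside of its round black collar (48 mm across, 6 thick); z: up its axis. Above the collar a 22 x 22 mm square handle, flats along x and y, from 6 to 78 mm over the origin (grip at 42); below it a steel body 18 mm across, 48 long, then the spring tip with an 8 mm ball, lowest point 74 mm under the origin when free
- plunger (a joint): how far the stylus' spring tip is pressed in along the axis: 0 = free, 0.014 = fully in (m); 1 N starts it, 2.6 N at the end; about 0.006 is a good working value
- tip (a point): lowest point of the stylus' ball end
- stand: fixed round grey stand: base 90 mm across, tube 52 mm outside and 32 mm inside, 100 mm tall, open at the top; the stylus hangs in it by its collar, which rests on the rim (stylus origin 100 mm above the stand's). Origin: centre of its underside
- disc1: green plastic disc, 60 mm across, with an 18 mm stem standing up; bystander
- disc2: a second such green disc; bystander
- screwdriver: screwdriver, 190 mm long, lying; bystander
- bottle: dark steel drink bottle, 200 mm tall, 72 mm across, upright; bystander
- shell: spare empty grey half shell, open tray shape 80 x 150 x 24 mm, lying open side up; bystander
- dispenser: black desk tape dispenser 160 x 60 x 113 mm with a brown roll; bystander
Things that resemble listed ones, but are neither listed nor needed, are in the scene too. Of the things shaped like the stylus, the black one is meant.

How it is judged:
By the outcome, as a careful person would: the job done as asked, in the order asked, and still so for the second after the job is handed in, with the robot touching nothing.
It also fails if it takes over 72 s, if anything falls off the work surface, if the arm or the gripper's body presses on something with over 40 N, if the wrist force passes 120 N, or if a joint passes its speed limit or range.

ROBOT

A 6-joint arm with a two-finger parallel gripper is mounted at the origin on the work surface. World frame = base frame: x ahead of the robot, y to its left, z up, the work surface at z = 0. Lengths are in m, angles in rad, forces in N, time in s.
With the tool pointing down it reaches from about 0.35 to 0.8 m from the base axis. Payload 7.3 kg.
Tool frame: the origin (TCP) lies at the very end of the fingers, on their centre line; the grasp point (between the pads) lies 19 mm behind it; z points along the fingers, y is the line along which they close (so a half turn about z gives the same grasp; the last joint's range is limited). The gripper opens to 85 mm and grips with 20 to 120 N. Pads are 22 mm wide; open, the fingers measure 114 mm over their backs; the gripper's body (76 mm by 85 mm) begins 54 mm behind the grasp point. The pads swing forward as they close: fully open they stand 13 mm farther back than shut.
Start: joints at [1, 0.342, 1.524, -0, 1.275, -0.146], TCP at [0.216, 0.478, 0.231] pointing down, gripper open.
Joint ranges: [-2.53, 2.53], [-0.77, 2.02], [0.04, 2.7], [-1, 4.14], [0.28, 2.66], [-3.11, 3.11]. Speed limits (rad/s): [2.57, 2.57, 3.14, 3.14, 3.14, 3.14].

INTERFACE

Orientations are given as a unit quaternion [w, x, y, z].
In Python, from cell import ctrl, vision gives the robot as it stands.
- The arm moves only by the tool jog_arm, never from a script. Its argument "commands" is a list of rows, each an object with "hand": the opening, from -1 (shut) to 1 (fully open); "slide": the shift along the tool's x, y, z each as a share of 0.15 m, from -1 to 1, a list of three; "twist": the turn about the tool's z as a share of 2 rad, from -1 to 1. In form: [{"hand": hand, "slide": [x, y, z], "twist": twist}, ...]. A call has 1 to 20 rows; each row is the pose to reach, as a shift and turn from the pose commanded when the call began, along the tool's axes at that moment; what a row does not reach only later rows make up. A row lasts 1/8 s, in which the tool goes at most 62.5 mm and 10.7 degrees, less where a joint would pass 70% of its speed; a pose out of reach is approached as far as the arm can. A call with a number of a shift or a turn outside -1 to 1 is refused whole. A call with a gripper value outside its range is refused whole. The fingers move at their own pace and stop on an object; "force" is the grip in N (left out, the last holds). Time passes only in rows, so rows that repeat a pose let the fingers close. It gives the time, the measured TCP pose, the force, the opening and the grip force at its end, in the units of the state.
- ctrl.get_obs(): the state, without advancing time (a new reading comes with each control period).
- vision.grab_frame(name): name is "side" or "top" or "wrist"; returns the picture (400x640x3 uint8, blue, green, red); there is no depth.
- vision.camera_params(name): a dict with "fx", "fy", "cx", "cy" (pixels), "position" and "attitude" of the camera in the world. Camera axes: x right, y up, looking along -z (the intrinsics and any distortion apply to the point x, -y, -z); pixel columns grow to the right and rows downward; lengths in m; the calibration is good to about 2 mm. A picture is of the moment at which its call begins: read the wrist's pose just before it. camera_params takes no time and is no camera call; for the wrist camera it gives the pose at the moment of the call.
- ctrl.job_done(): hands the job in; it is judged then, once.
The state is a dict: "time": time; "qpos": joint angles; "qd": joint speeds; "joint_efforts": joint torques, N m; "ee_pos": TCP position; "ee_rot": TCP orientation; "contact_force": force on the tool from outside, world axes, zero at the start; "torque": the same for the moment, N m; "width": finger opening in m; "grip_force": force on a finger pad.
Only numpy, scipy, OpenCV 4.12 (cv2) and the standard library are available. Lean on these libraries where they do the work, as an engineer would, in place of code of your own. Each camera call takes 0.05 s, during which the arm holds its last target. There are 200 camera calls.

## Working session

There is one attempt and no reset: what is moved stays moved. The work goes in short steps, Python scripts to look and compute and a tool call to move; the robot and the scene stay as the last step left them, time stands still between calls to the robot, and variables do not carry over. Pictures are saved under pics/ and viewed, at most 10 in all, crops included, and the job is handed in when it is done.

Besides the shell and the picture viewer there is one more tool, called after "Request:" as a command line: name --argument value ..., lists and objects as JSON in quotes. jog_arm: Moves the arm, as the interface text tells. Shift numbers are shares of 0.15 m and turn numbers shares of 2 rad, none past 1 either way. Its arguments: {"type":"object","properties":{"commands":{"type":"array","items":{"type":"object","properties":{"hand":{"type":"number"},"slide":{"type":"array","items":{"type":"number"}},"twist":{"type":"number"}}}},"force":{"type":"number"}},"required":["commands"]}

```bash
ls; mkdir -p pics; python3 - <<'E'
from cell import ctrl, vision
import cv2, json
o=ctrl.get_obs(); print(o)
for n in("side","top","wrist"):
    p=vision.camera_params(n); print(n,p)
    cv2.imwrite(f"pics/{n}0.png",vision.grab_frame(n))
E
```

```text
pics
{'time': 0.0, 'qpos': array([ 1.00003736e+00,  3.42723876e-01,  1.52501233e+00,  2.01435236e-05,
        1.27541513e+00, -1.46050508e-01]), 'qd': array([ 0.00069379,  0.00055035,  0.00290908, -0.00015784, -0.00012583,
       -0.0017107 ]), 'joint_efforts': array([ 2.06558951e-03, -4.33687341e+01, -2.46014893e+01,  8.79328866e-06,
        7.82505580e-03, -2.68867041e-06]), 'ee_pos': array([0.21610742, 0.47801675, 0.23062701]), 'ee_rot': array([-2.82399336e-04,  2.10764637e-01,  9.77536526e-01, -7.26441526e-04]), 'contact_force': array([-0.1855216 , -0.34636024, -0.54626682]), 'torque': array([-0.02746738, -0.02691276, -0.0333734 ]), 'grip_force': 0.0, 'width': 0.08518924269391887}
side {'fx': 452.2981587924922, 'fy': 452.2981587924922, 'cx': 313.9446534678418, 'cy': 194.23705473705826, 'position': array([ 0.23494349, -0.88931643,  0.83610327]), 'attitude': array([ 0.88507247,  0.42985028, -0.06929829, -0.16453942])}
top {'fx': 404.67541361397764, 'fy': 404.67541361397764, 'cx': 323.8469937467454, 'cy': 209.2186292792375, 'position': array([ 0.397881  , -0.00380176,  1.11008462]), 'attitude': array([ 0.70874437,  0.05109031, -0.06151077, -0.70091913])}
wrist {'fx': 301.109528803806, 'fy': 301.109528803806, 'cx': 322.14488091228736, 'cy': 200.47885155050437, 'position': array([0.14903518, 0.50875923, 0.37274033]), 'attitude': array([ 0.8308717 , -0.12533812, -0.07990451,  0.5362442 ])}
```

View pics/top0.png

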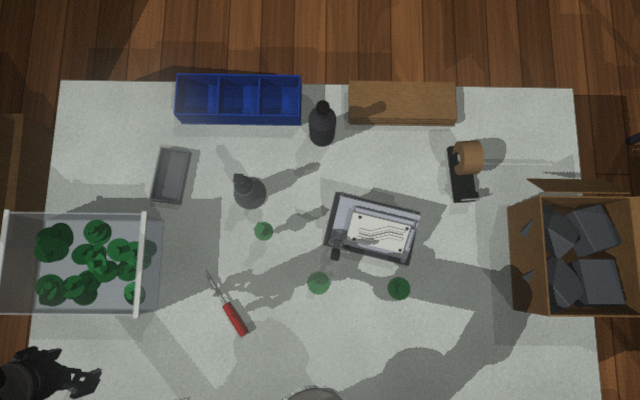

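View pics/side0.png

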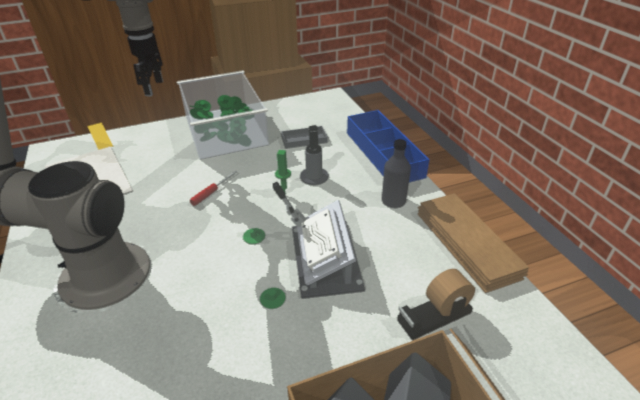

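Top view: the black stylus in its grey stand is at about (248,190) and the bottle at (322,120). The jig and housing are at (375,225), with the lever's black grip at (338,240). Lookalikes for the stylus are the green-handled one at (263,231) top / (283,160) side, the bottle, and the disc stems at (318,283) and (399,288). The black one at (248,190) top / (313,150) side fits the description, so I'll check it in one close crop.

```bash
python3 - <<'E'
import cv2,numpy as np
t=cv2.imread("pics/top0.png");s=cv2.imread("pics/side0.png")
def c(i,x,y,w,h,W,H):return cv2.resize(i[y:y+h,x:x+w],(W,H),interpolation=cv2.INTER_CUBIC)
a=np.hstack([c(t,220,165,60,80,300,400)[:300],c(t,320,185,110,66,500,300)])
b=np.hstack([c(s,255,120,80,80,300,300),c(s,265,175,110,66,500,300)])
m=np.vstack([a,b]); m=np.clip(m.astype(float)*1.5,0,255).astype(np.uint8)
cv2.imwrite("pics/crop1.png",m)
E
```

```text
(no output)
```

View pics/crop1.png

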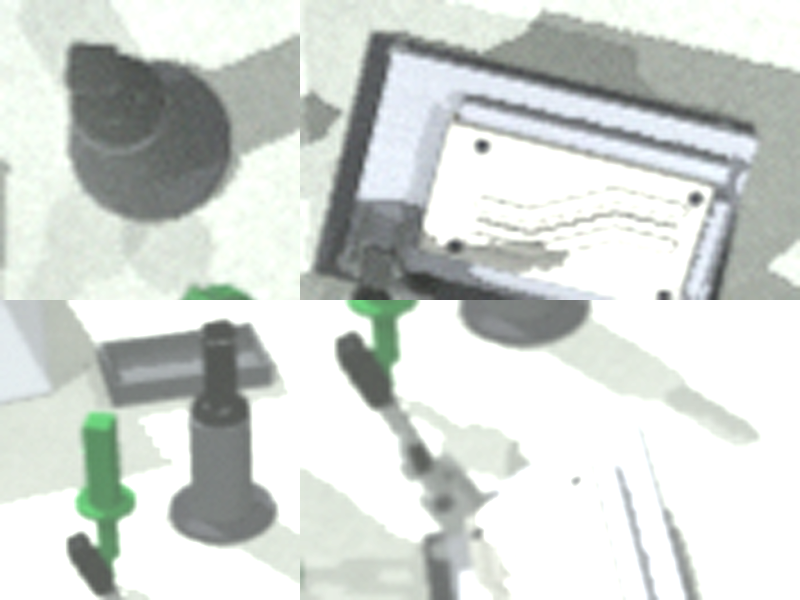

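The crop confirms it: a black square handle and black collar sit in the grey stand, while the lookalike is green and thinner. The lever stands open, leaning towards the robot, with the black grip at the top. The four screw dots and the seam are visible on the white face.

```bash
cat > h.py <<'E'
import numpy as np, cv2
from cell import ctrl, vision
from scipy.spatial.transform import Rotation as R
def rot(q): return R.from_quat([q[1],q[2],q[3],q[0]]).as_matrix()
def ray(p,u,v):
    d=rot(p["attitude"])@np.array([(u-p["cx"])/p["fx"],-(v-p["cy"])/p["fy"],-1]); return np.array(p["position"]),d/np.linalg.norm(d)
def onz(p,u,v,z):
    o,d=ray(p,u,v); return o+d*(z-o[2])/d[2]
def onplane(p,u,v,q,n):
    o,d=ray(p,u,v); return o+d*(n@(q-o))/(n@d)
def cross(rs):
    A=sum(np.eye(3)-np.outer(d,d) for o,d in rs); b=sum((np.eye(3)-np.outer(d,d))@o for o,d in rs); return np.linalg.solve(A,b)
def proj(p,X):
    c=rot(p["attitude"]).T@(np.asarray(X)-p["position"]); return np.array([p["cx"]+p["fx"]*c[0]/-c[2],p["cy"]-p["fy"]*c[1]/-c[2]])
E
python3 - <<'E'
from h import *
np.set_printoptions(precision=4,suppress=True)
T=vision.camera_params("top");S=vision.camera_params("side")
print("stand base",onz(T,250,193,0.005),"handle top",onz(T,238.5,177.5,.178), "side: base",onz(S,255+222/3.75,120+200/3.75,.005),"top",onz(S,255+217/3.75,120+27/3.75,.178))
print("green",cross([ray(T,263,231),ray(S,255+100/3.75,120+118/3.75)]))
f=lambda x,y:(320+(x-300)/4.545,185+y/4.545)
for q in [(482,146),(695,198),(455,245),(663,295)]: print("dot",onz(T,*f(*q),.09))
print("lever grip",cross([ray(T,335.5,252),ray(S,265+62/4.545,175+70/4.545)]))
W=vision.camera_params("wrist");o=ctrl.get_obs();M=rot(o["ee_rot"])
print("tool M",M,"cam in tool",M.T@(W["position"]-o["ee_pos"]),M.T@rot(W["attitude"]))
E
```

```text
stand base [0.6187 0.1862 0.005 ] handle top [0.621  0.1849 0.178 ] side: base [0.6264 0.1975 0.005 ] top [0.6212 0.1857 0.178 ]
green [0.5018 0.1245 0.1601]
dot [ 0.5427 -0.1105  0.09  ]
dot [ 0.5148 -0.2297  0.09  ]
dot [ 0.487  -0.0953  0.09  ]
dot [ 0.4605 -0.2107  0.09  ]
lever grip [ 0.448  -0.0449  0.1643]
tool M [[-0.9111  0.4121 -0.0006]
 [ 0.4121  0.9111 -0.001 ]
 [ 0.0001 -0.0012 -1.    ]] cam in tool [ 0.0739  0.0001 -0.142 ] [[ 0.      0.9558  0.2941]
 [ 1.     -0.0001  0.0002]
 [ 0.0003  0.2941 -0.9558]]
```

Request:
jog_arm --commands '[{"hand": 1,"slide": [-0.25,-0.27,-0.02],"twist": -0.03},{"hand": 1,"slide": [-0.5,-0.54,-0.04],"twist": -0.06},{"hand": 1,"slide": [-0.74,-0.81,-0.05],"twist": -0.096},{"hand": 1,"slide": [-0.74,-0.81,-0.05],"twist": -0.096}]'

```text
time: 0.65
ee_pos: [0.2681, 0.3194, 0.239]
ee_rot: [0.0, 0.118, 0.993, -0.0]
contact_force: [0.7, -0.2, 0.7]
width: 0.0855
grip_force: 0.0
```

Request:
jog_arm --commands '[{"hand": 1,"slide": [-0.2,-0.33,-0.02],"twist": 0},{"hand": 1,"slide": [-0.4,-0.66,-0.04],"twist": 0},{"hand": 1,"slide": [-0.57,-0.92,-0.045],"twist": 0}]'

```text
time: 1.02
ee_pos: [0.3192, 0.1671, 0.2458]
ee_rot: [0.0, 0.116, 0.993, 0.0]
contact_force: [0.1, 0.8, 0.4]
width: 0.0855
grip_force: 0.0
```

Request:
jog_arm --commands '[{"hand": 1,"slide": [-0.2,-0.33,-0.02],"twist": 0},{"hand": 1,"slide": [-0.4,-0.66,-0.04],"twist": 0},{"hand": 1,"slide": [-0.57,-0.92,-0.045],"twist": 0}]'

```text
time: 1.4
ee_pos: [0.3711, 0.0125, 0.2526]
ee_rot: [0.001, 0.117, 0.993, 0.0]
contact_force: [0.7, 0.6, -0.8]
width: 0.0859
grip_force: 0.0
```

Request:
jog_arm --commands '[{"hand": 1,"slide": [-0.2,-0.33,-0.02],"twist": 0},{"hand": 1,"slide": [-0.4,-0.66,-0.04],"twist": 0},{"hand": 1,"slide": [-0.57,-0.92,-0.045],"twist": 0},{"hand": 1,"slide": [-0.57,-0.92,-0.045],"twist": 0},{"hand": 1,"slide": [-0.57,-0.92,-0.045],"twist": 0}]'

```text
time: 2.02
ee_pos: [0.4215, -0.1392, 0.2586]
ee_rot: [-0.001, 0.116, 0.993, 0.001]
contact_force: [0.6, 0.1, 0.1]
width: 0.0857
grip_force: 0.0
```

```bash
python3 - <<'E'
from h import *
import pickle
o=ctrl.get_obs();p=vision.camera_params("wrist");i=vision.grab_frame("wrist")
cv2.imwrite("pics/w1.png",i);pickle.dump((o,p),open("w1.pkl","wb"));print(o["ee_pos"],o["ee_rot"],o["time"],p)
cv2.imwrite("pics/w1v.png",cv2.resize(i,(800,500)))
E
```

```text
[ 0.42149573 -0.13915182  0.2586009 ] [-5.07276629e-04  1.16149532e-01  9.93231469e-01  5.26740173e-04] 2.025 {'fx': 301.109528803806, 'fy': 301.109528803806, 'cx': 322.14488091228736, 'cy': 200.47885155050437, 'position': array([ 0.34975357, -0.12234791,  0.40070396]), 'attitude': array([ 0.77580908, -0.11602478, -0.09208256,  0.61333459])}
```

View pics/w1v.png

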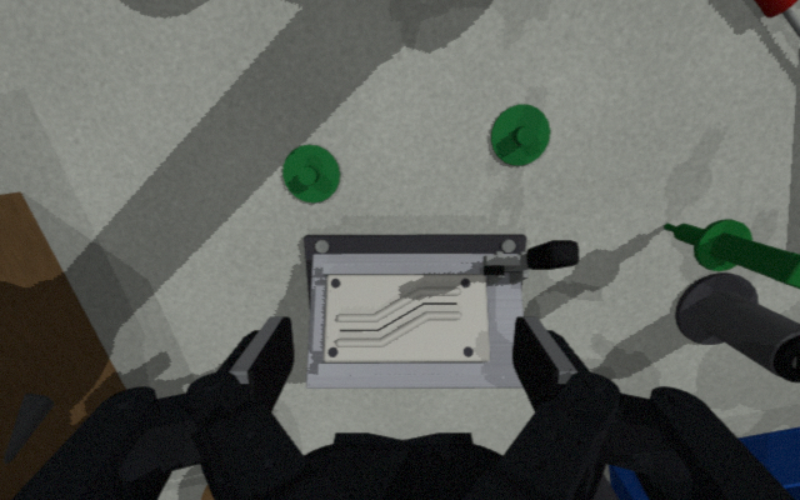

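Wrist view (800x500; image up is towards the robot, right is +y): the face dots are at (335,283), (465,283), (333,352), (468,352). The dark seam runs (457,303)→(425,303)→(379,330)→(340,330) between its beads. The lever grip is at (553,254) and the green lookalike stands at (722,245), off to the side.

```bash
python3 - <<'E'
from h import *
import pickle
np.set_printoptions(precision=4,suppress=True)
o,W=pickle.load(open("w1.pkl","rb"));T=vision.camera_params("top")
g=cv2.cvtColor(cv2.imread("pics/w1.png"),cv2.COLOR_BGR2GRAY)
gt=cv2.cvtColor(cv2.imread("pics/top0.png"),cv2.COLOR_BGR2GRAY)
def blob(g,x,y,r=5):
    x,y=int(round(x)),int(round(y));c=g[y-r:y+r+1,x-r:x+r+1].astype(float);w=np.clip(np.percentile(c,70)-20-c,0,None)
    Y,X=np.mgrid[-r:r+1,-r:r+1];return x+(w*X).sum()/w.sum(),y+(w*Y).sum()/w.sum()
dw=[blob(g,a*.8,b*.8) for a,b in[(335,283),(465,283),(333,352),(468,352)]]
f=lambda x,y:(320+(x-300)/4.545,185+y/4.545)
# same order: (far,low),(near lever,low),(far,up),(near,up)
dt=[blob(gt,*f(*q),3) for q in[(663,295),(455,245),(695,198),(482,146)]]
P=np.array([cross([ray(W,*a),ray(T,*b)]) for a,b in zip(dw,dt)]);print(np.c_[dw,dt]);print(P)
c0=P.mean(0)
def fit(P):
    y=((P[1]-P[0])+(P[3]-P[2]))[:2];return np.arctan2(y[0],y[1])
yaw=0.23
for k in range(5):
    yh=np.array([np.sin(yaw),np.cos(yaw),0]);xf=np.array([np.cos(yaw),-np.sin(yaw),0])
    xh=xf*np.cos(np.pi/6)+[0,0,.5];n=np.cross(xh,yh)
    H=np.array([c0[0],c0[1],.09])
    PW=np.array([onplane(W,*a,H,n) for a in dw]);PT=np.array([onplane(T,*a,H,n) for a in dt])
    yaw=fit(PW);print(np.degrees(yaw),np.degrees(fit(PT)));c0=PW.mean(0)
    # shift origin in-plane so centre z is .09
    c0=c0+xh*(.09-c0[2])/.5 if False else c0
print("W center",PW.mean(0),"T center",PT.mean(0));
B=np.c_[xh,yh,n]
print((PW-PW.mean(0))@B);print((PT-PT.mean(0))@B)
np.savez("hous.npz",H=PW.mean(0),B=B)
c=g[215:300,255:395];cv2.imwrite("pics/c2.png",cv2.resize(np.clip(c*1.6,0,255).astype(np.uint8),(800,486),interpolation=cv2.INTER_CUBIC))
E
```

```text
[[268.0423 226.111  400.1318 251.0811]
 [371.7673 225.5413 353.6278 239.8813]
 [265.8878 281.3084 407.6297 228.9477]
 [374.2039 281.0418 359.7907 216.5032]]
[[ 0.4579 -0.2107  0.0884]
 [ 0.4856 -0.0958  0.0835]
 [ 0.5118 -0.2254  0.1112]
 [ 0.5419 -0.1082  0.1069]]
13.117524305810756 13.471654506049658
13.103805790156986 13.467334099011433
13.100695341403936 13.466354522878726
13.09999009812912 13.466132420329533
13.099830195777617 13.46608206223208
W center [ 0.5027 -0.161   0.09  ] T center [ 0.4997 -0.1618  0.0884]
[[-0.031  -0.0603  0.    ]
 [-0.0312  0.0603 -0.    ]
 [ 0.031  -0.0605 -0.    ]
 [ 0.0312  0.0605 -0.    ]]
[[-0.0324 -0.061   0.    ]
 [-0.0328  0.0613 -0.    ]
 [ 0.0315 -0.062  -0.    ]
 [ 0.0337  0.0617 -0.    ]]
```

View pics/c2.png

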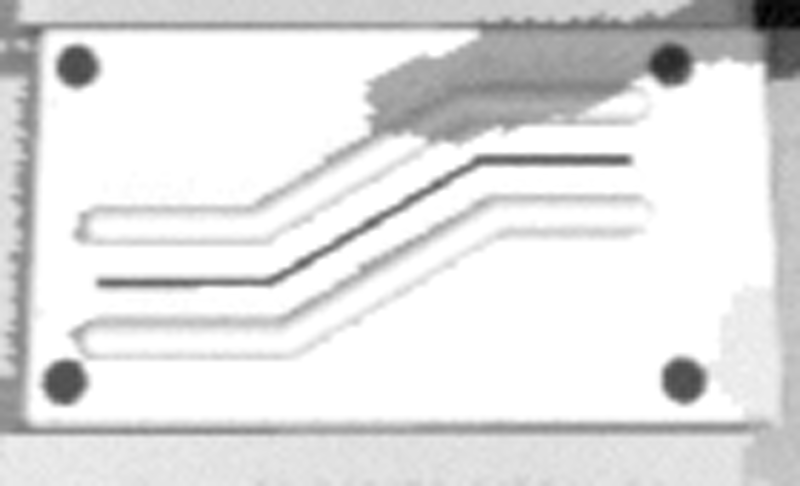

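```bash
cat >> h.py <<'E'
def slides(pts,o=None):
    o=o or ctrl.get_obs(); M=rot(o["ee_rot"]); return np.round((np.asarray(pts)-o["ee_pos"])@M/.15,3)
E
python3 - <<'E'
from h import *
import pickle
np.set_printoptions(precision=4,suppress=True)
d=np.load("hous.npz");H,B=d["H"],d["B"]
o,W=pickle.load(open("w1.pkl","rb"))
s=[]
for x,y in[(631,159),(480,159),(375.5,221),(271,283),(97,283)]:
    s.append((onplane(W,(x+.5)/5.7143-.5+255,(y+.5)/5.7143-.5+215,H,B[:,2])-H)@B)
s=np.array(s);print("seam",s,np.linalg.norm(np.diff(s,axis=0),axis=1))
xf=np.array([B[0,0],B[1,0],0]);xf/=np.linalg.norm(xf);z=np.array([0,0,1])
hg=H+B@[-.045,.095,.010];print("hinge",hg)
def tcp(deg,extra=0):
    a=np.radians(deg);return hg+.095*(np.cos(a)*xf+np.sin(a)*z)+.008*(-np.sin(a)*xf+np.cos(a)*z)-(.011+extra)*xf
a=tcp(112,.04);up=a.copy();up[2]=.2586
print(slides([up,a]),up,a)
print("arc from a")
o=ctrl.get_obs();M=rot(o["ee_rot"])
pts=np.array([tcp(112,.02)]+[tcp(x) for x in range(112,27,-6)])
print(np.round((pts-a)@M/.15,3))
E
```

```text
seam [[-0.0117  0.0518  0.    ]
 [-0.0118  0.0214  0.    ]
 [ 0.0004  0.0004  0.    ]
 [ 0.0124 -0.0203  0.    ]
 [ 0.0123 -0.0548  0.    ]] [0.0304 0.0243 0.0239 0.0344]
hinge [ 0.4814 -0.0585  0.0762]
[[0.36  0.611 0.002]
 [0.359 0.61  0.651]] [ 0.3899 -0.0372  0.2586] [ 0.3899 -0.0372  0.1613]
arc from a
[[-0.133  0.    -0.   ]
 [-0.267  0.001 -0.   ]
 [-0.328  0.001 -0.027]
 [-0.391  0.001 -0.048]
 [-0.456  0.002 -0.061]
 [-0.522  0.002 -0.068]
 [-0.589  0.002 -0.068]
 [-0.655  0.002 -0.061]
 [-0.72   0.002 -0.047]
 [-0.783  0.003 -0.026]
 [-0.844  0.003  0.001]
 [-0.901  0.003  0.035]
 [-0.955  0.003  0.074]
 [-1.004  0.003  0.118]
 [-1.049  0.003  0.168]
 [-1.088  0.003  0.222]]
```

Request:
jog_arm --commands '[{"hand": -1,"slide": [0.18,0.3,0]},{"hand": -1,"slide": [0.36,0.611,0]},{"hand": -1,"slide": [0.36,0.611,0]},{"hand": -1,"slide": [0.36,0.611,0.33]},{"hand": -1,"slide": [0.36,0.611,0.65]},{"hand": -1,"slide": [0.36,0.611,0.65]},{"hand": -1,"slide": [0.36,0.611,0.65]}]'

```text
schema error: expected keys hand, slide, twist
```

Request:
jog_arm --commands '[{"hand": -1,"slide": [-0.133,0,0]},{"hand": -1,"slide": [-0.267,0,0]},{"hand": -1,"slide": [-0.328,0,-0.027]},{"hand": -1,"slide": [-0.391,0,-0.048]},{"hand": -1,"slide": [-0.456,0,-0.061]},{"hand": -1,"slide": [-0.522,0,-0.068]},{"hand": -1,"slide": [-0.589,0,-0.068]},{"hand": -1,"slide": [-0.655,0,-0.061]},{"hand": -1,"slide": [-0.72,0,-0.047]},{"hand": -1,"slide": [-0.783,0,-0.026]},{"hand": -1,"slide": [-0.844,0,0.001]},{"hand": -1,"slide": [-0.9,0,0.035]},{"hand": -1,"slide": [-0.955,0,0.074]},{"hand": -1,"slide": [-1,0,0.118]},{"hand": -1,"slide": [-1,0,0.13]}]'

```text
schema error: expected keys hand, slide, twist
```

Request:
jog_arm --commands '[{"hand": -1,"slide": [0.18,0.3,0],"twist": 0},{"hand": -1,"slide": [0.36,0.611,0],"twist": 0},{"hand": -1,"slide": [0.36,0.611,0],"twist": 0},{"hand": -1,"slide": [0.36,0.611,0.33],"twist": 0},{"hand": -1,"slide": [0.36,0.611,0.65],"twist": 0},{"hand": -1,"slide": [0.36,0.611,0.65],"twist": 0},{"hand": -1,"slide": [0.36,0.611,0.65],"twist": 0}]'

```text
time: 2.95
ee_pos: [0.3911, -0.0386, 0.163]
ee_rot: [0.001, 0.116, 0.993, -0.0]
contact_force: [-0.3, 0.8, 0.2]
width: -0.0
grip_force: 0.0
```

Request:
jog_arm --commands '[{"hand": -1,"slide": [-0.133,0,0],"twist": 0},{"hand": -1,"slide": [-0.267,0,0],"twist": 0},{"hand": -1,"slide": [-0.328,0,-0.027],"twist": 0},{"hand": -1,"slide": [-0.391,0,-0.048],"twist": 0},{"hand": -1,"slide": [-0.456,0,-0.061],"twist": 0},{"hand": -1,"slide": [-0.522,0,-0.068],"twist": 0},{"hand": -1,"slide": [-0.589,0,-0.068],"twist": 0},{"hand": -1,"slide": [-0.655,0,-0.061],"twist": 0},{"hand": -1,"slide": [-0.72,0,-0.047],"twist": 0},{"hand": -1,"slide": [-0.783,0,-0.026],"twist": 0},{"hand": -1,"slide": [-0.844,0,0.001],"twist": 0},{"hand": -1,"slide": [-0.9,0,0.035],"twist": 0},{"hand": -1,"slide": [-0.955,0,0.074],"twist": 0},{"hand": -1,"slide": [-1,0,0.118],"twist": 0},{"hand": -1,"slide": [-1,0,0.14],"twist": 0}]'

```text
time: 4.82
ee_pos: [0.5363, -0.0732, 0.1399]
ee_rot: [-0.0, 0.116, 0.993, 0.0]
contact_force: [0.3, 0.4, 0.8]
width: 0.0002
grip_force: 0.5
```

Request:
jog_arm --commands '[{"hand": -1,"slide": [-0.04,0,0.03],"twist": 0},{"hand": -1,"slide": [-0.06,0,0.06],"twist": 0},{"hand": -1,"slide": [-0.06,0,0.07],"twist": 0},{"hand": -1,"slide": [-0.06,0,0.07],"twist": 0}]'

```text
time: 5.32
ee_pos: [0.5448, -0.0751, 0.13]
ee_rot: [-0.0, 0.116, 0.993, 0.0]
contact_force: [-0.6, 1.5, 0.2]
width: 0.0001
grip_force: 0.0
```

Request:
jog_arm --commands '[{"hand": -1,"slide": [0,0,0.013],"twist": 0},{"hand": -1,"slide": [0,0,0.027],"twist": 0},{"hand": -1,"slide": [0,0,0.027],"twist": 0}]'

```text
time: 5.7
ee_pos: [0.5453, -0.0752, 0.1277]
ee_rot: [0.001, 0.116, 0.993, -0.0]
contact_force: [-2.9, -0.0, 10.9]
width: -0.0002
grip_force: 5.5
```

Request:
jog_arm --commands '[{"hand": -1,"slide": [0,0,-0.4],"twist": 0},{"hand": 0,"slide": [0,0,-0.8],"twist": 0},{"hand": 1,"slide": [-0.1,0.3,-1],"twist": 0},{"hand": 1,"slide": [-0.2,0.6,-1],"twist": 0},{"hand": 1,"slide": [-0.36,0.9,-1],"twist": 0},{"hand": 1,"slide": [-0.36,0.95,-1],"twist": 0}]'

```text
time: 6.45
ee_pos: [0.6312, 0.0536, 0.2748]
ee_rot: [-0.0, 0.115, 0.993, 0.0]
contact_force: [-0.5, 0.1, -0.5]
width: 0.0855
grip_force: 0.0
```

Request:
jog_arm --commands '[{"hand": 1,"slide": [0,0.4,0],"twist": 0},{"hand": 1,"slide": [0,0.86,0],"twist": 0},{"hand": 1,"slide": [0,0.86,0],"twist": 0},{"hand": 1,"slide": [0,0.86,0],"twist": 0}]'

```text
time: 6.95
ee_pos: [0.6596, 0.1763, 0.2756]
ee_rot: [-0.0, 0.116, 0.993, -0.0]
contact_force: [0.7, 0.6, 0.7]
width: 0.0854
grip_force: 0.0
```

```bash
python3 - <<'E'
from h import *
import pickle
o=ctrl.get_obs();p=vision.camera_params("wrist");i=vision.grab_frame("wrist");s=vision.grab_frame("side")
cv2.imwrite("pics/w2.png",i);pickle.dump((o,p),open("w2.pkl","wb"));print(o["ee_pos"],o["ee_rot"],o["time"])
cv2.imwrite("pics/s2.png",s)
u,v=proj(p,[.6205,.186,.178]).round(1);print(u,v,proj(p,[.6205,.186,.1]))
x,y=int(u),int(v);a=i[max(0,y-60):y+60,x-80:x+80];a=cv2.resize(a,(a.shape[1]*5//2,a.shape[0]*5//2));b=cv2.resize(s[175:295,270:400],(400,369))
m=np.zeros((400,800,3),np.uint8);m[:a.shape[0],:a.shape[1]]=a;m[:369,400:]=b
cv2.imwrite("pics/c3.png",np.clip(m*1.7,0,255).astype(np.uint8));print(x-80,max(0,y-60))
E
```

```text
[0.65963934 0.17632449 0.27561195] [-3.61434409e-04  1.15839532e-01  9.93267798e-01 -3.92687319e-04] 6.95
323.0 152.1 [322.89630175 141.62373697]
243 92
```

View pics/c3.png

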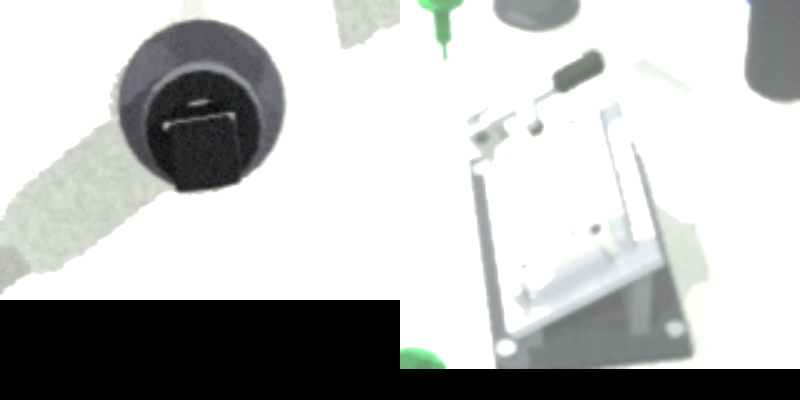

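The left crop shows the stylus top from the wrist camera: a square with corners at about (166,124), (235,113), (241,183), (177,190), rotated roughly 8° in the image. The right crop (side camera) shows the lever lying shut, with its grip at (578,70).

```bash
python3 - <<'E'
from h import *
import pickle
np.set_printoptions(precision=4,suppress=True)
o,W=pickle.load(open("w2.pkl","rb"));M=rot(o["ee_rot"])
c=np.array([onz(W,243+x/2.5,92+y/2.5,.178) for x,y in[(166,124),(235,113),(241,183),(177,190)]])
print(c,c.mean(0),np.linalg.norm(np.roll(c,-1,0)-c,axis=1))
e=[((c[1]-c[0])),(c[2]-c[3])];t=((c-o["ee_pos"])@M)
print("edge angles in tool frame (from tool y)",[np.degrees(np.arctan2(*( (v@M)[:2]))) for v in e],[np.degrees(np.arctan2(*( (v@M)[[1,0]]))) for v in (c[0]-c[3],c[1]-c[2])])
# base/rim circle centre: outer base disc crop
print("base",onz(W,243+202/2.5,92+103/2.5,.005),"collar",onz(W,243+203/2.5,92+127/2.5,.106))
E
```

```text
[[0.61   0.1775 0.178 ]
 [0.6117 0.1993 0.178 ]
 [0.6337 0.1964 0.178 ]
 [0.6312 0.1759 0.178 ]] [0.6217 0.1873 0.178 ] [0.0219 0.0222 0.0207 0.0213]
edge angles in tool frame (from tool y) [np.float64(8.930513913642743), np.float64(6.32772815480163)] [np.float64(-8.893716946795005), np.float64(-5.807178943555333)]
base [0.6197 0.1875 0.005 ] collar [0.6213 0.1872 0.106 ]
```

Request:
jog_arm --commands '[{"hand": 1,"slide": [0.265,0.012,0],"twist": -0.065},{"hand": 1,"slide": [0.265,0.012,0],"twist": -0.065},{"hand": 1,"slide": [0.265,0.012,0.2],"twist": -0.065},{"hand": 1,"slide": [0.265,0.012,0.4],"twist": -0.065},{"hand": 1,"slide": [0.265,0.012,0.6],"twist": -0.065},{"hand": 1,"slide": [0.265,0.012,0.8],"twist": -0.065},{"hand": 1,"slide": [0.265,0.012,1],"twist": -0.065},{"hand": 1,"slide": [0.265,0.012,1],"twist": -0.065}]'

```text
time: 8.05
ee_pos: [0.6211, 0.1858, 0.124]
ee_rot: [-0.002, 0.053, 0.999, -0.001]
contact_force: [0.7, 0.1, 0.1]
width: 0.0856
grip_force: 0.0
```

Request:
jog_arm --commands '[{"hand": 1,"slide": [0,0,0.02],"twist": 0},{"hand": -1,"slide": [0,0,0.02],"twist": 0},{"hand": -1,"slide": [0,0,0.02],"twist": 0},{"hand": -1,"slide": [0,0,0.02],"twist": 0},{"hand": -1,"slide": [0,0,0.02],"twist": 0},{"hand": -1,"slide": [0,0,0.02],"twist": 0},{"hand": -1,"slide": [0,0,0.02],"twist": 0},{"hand": -1,"slide": [0,0,0.02],"twist": 0}]' --force 20

```text
time: 9.05
ee_pos: [0.6219, 0.1876, 0.1234]
ee_rot: [0.0, 0.051, 0.999, 0.0]
contact_force: [-0.7, -0.8, 4.1]
width: 0.0219
grip_force: 28.1
```

Request:
jog_arm --commands '[{"hand": -1,"slide": [0,0,-0.1],"twist": 0},{"hand": -1,"slide": [0,0,-0.213],"twist": 0},{"hand": -1,"slide": [0,0,-0.213],"twist": 0},{"hand": -1,"slide": [0.04,0,-0.213],"twist": 0},{"hand": -1,"slide": [0.08,0,-0.213],"twist": 0},{"hand": -1,"slide": [0.12,0,-0.213],"twist": 0},{"hand": -1,"slide": [0.12,0,-0.213],"twist": 0}]'

```text
time: 9.93
ee_pos: [0.6036, 0.1892, 0.1551]
ee_rot: [0.0, 0.051, 0.999, -0.0]
contact_force: [3.2, -2.6, -0.8]
width: 0.0215
grip_force: 26.8
```

Request:
jog_arm --commands '[{"hand": -1,"slide": [0.04,0,0],"twist": 0},{"hand": -1,"slide": [0.08,0,0],"twist": 0},{"hand": -1,"slide": [0.12,0,0],"twist": 0},{"hand": -1,"slide": [0.16,0,0],"twist": 0},{"hand": -1,"slide": [0.2,0,0],"twist": 0},{"hand": -1,"slide": [0.2,0,0],"twist": 0}]'

```text
time: 10.68
ee_pos: [0.5734, 0.1927, 0.1553]
ee_rot: [-0.0, 0.051, 0.999, 0.0]
contact_force: [2.0, -1.0, 0.9]
width: 0.0218
grip_force: 26.7
```

```bash
python3 - <<'E'
from h import *
o=ctrl.get_obs();s=vision.grab_frame("side");p=vision.camera_params("side");print(o["ee_pos"],o["ee_rot"],o["width"],o["contact_force"])
cv2.imwrite("pics/s3.png",s);u,v=proj(p,o["ee_pos"]).astype(int);print(u,v)
a=s[v-60:v+60,u-80:u+80];cv2.imwrite("pics/c4.png",np.clip(cv2.resize(a,(800,600),interpolation=cv2.INTER_CUBIC)*1.7,0,255).astype(np.uint8))
E
```

```text
[0.57335247 0.19266898 0.15532918] [-2.68701298e-04  5.12574103e-02  9.98685431e-01  1.28354894e-04] 0.021750399717064765 [ 2.02708329 -1.03364393  0.90194555]
296 136
```

View pics/c4.png

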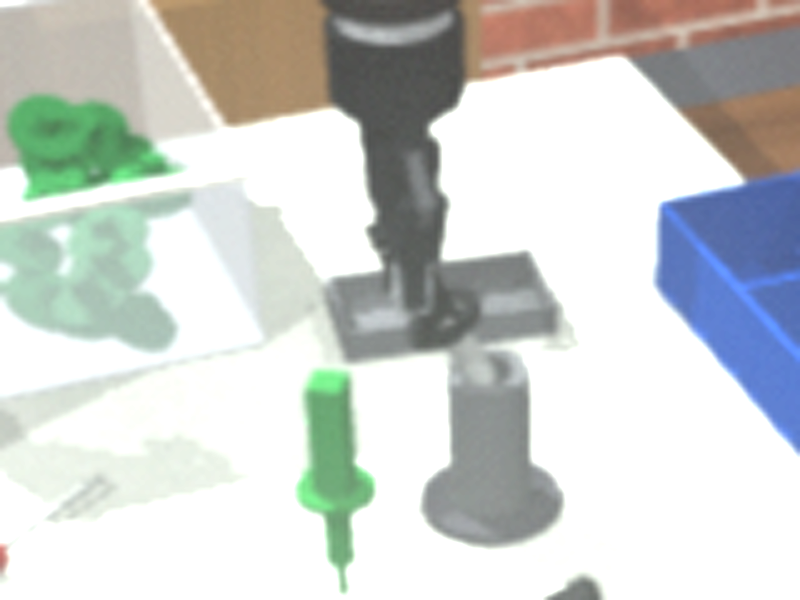

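```bash
cat >> h.py <<'E'
_d=np.load("hous.npz");H,B=_d["H"],_d["B"];N=B[:,2]
SEAM=[H+B@np.array([a+.0002,b+.0004,0]) for a,b in[(-.012,.0508),(-.012,.0208),(0,0),(.012,-.0208),(.012,-.0548)]]
E
python3 - <<'E'
from h import *
np.set_printoptions(precision=4,suppress=True)
t=SEAM[0]+N*.156-[0,0,.019];print(np.array(SEAM),t);o=ctrl.get_obs();up=o["ee_pos"]+[0,0,.135]
print(up,slides([up,[t[0],t[1],up[2]],t]))
E
```

```text
[[ 0.5044 -0.1088  0.0841]
 [ 0.4976 -0.138   0.0841]
 [ 0.503  -0.1606  0.0901]
 [ 0.5084 -0.1833  0.0961]
 [ 0.5007 -0.2164  0.0961]] [ 0.4284 -0.0911  0.2002]
[0.5734 0.1927 0.2903] [[ 0.001  0.    -0.9  ]
 [ 0.769 -1.981 -0.9  ]
 [ 0.768 -1.981 -0.299]]
```

Request:
jog_arm --commands '[{"hand": -1,"slide": [0,0,-0.25],"twist": 0},{"hand": -1,"slide": [0,0,-0.5],"twist": 0},{"hand": -1,"slide": [0,0,-0.75],"twist": 0},{"hand": -1,"slide": [0,0,-0.9],"twist": 0.065},{"hand": -1,"slide": [0.1,-0.25,-0.9],"twist": 0.065},{"hand": -1,"slide": [0.2,-0.5,-0.9],"twist": 0.065},{"hand": -1,"slide": [0.3,-0.75,-0.9],"twist": 0.065},{"hand": -1,"slide": [0.38,-0.98,-0.9],"twist": 0.065},{"hand": -1,"slide": [0.38,-0.98,-0.9],"twist": 0.065}]' --force 40

```text
time: 11.85
ee_pos: [0.5006, 0.051, 0.2898]
ee_rot: [-0.001, 0.117, 0.993, 0.0]
contact_force: [0.4, 0.1, -1.0]
width: 0.0217
grip_force: 42.5
```

```bash
python3 - <<'E'
from h import *
t=SEAM[0]+N*.156-[0,0,.019];o=ctrl.get_obs();print(o["ee_pos"],o["ee_rot"],slides([t]),"twist err deg",np.degrees(np.arctan2(rot(o["ee_rot"])[0,1],rot(o["ee_rot"])[1,1])),np.degrees(np.arctan2(B[0,1],B[1,1])))
E
```

```text
[0.50058327 0.05096422 0.28980756] [-1.33034949e-03  1.17393615e-01  9.93084538e-01  2.61995145e-04] [[ 0.245 -1.033  0.598]] twist err deg 13.483437505237688 13.09999009812912
```

Request:
jog_arm --commands '[{"hand": -1,"slide": [0.08,-0.35,0],"twist": 0},{"hand": -1,"slide": [0.16,-0.7,0],"twist": 0},{"hand": -1,"slide": [0.245,-1,0.15],"twist": 0},{"hand": -1,"slide": [0.245,-1,0.4],"twist": 0},{"hand": -1,"slide": [0.245,-1,0.6],"twist": 0},{"hand": -1,"slide": [0.245,-1,0.6],"twist": 0},{"hand": -1,"slide": [0.245,-1,0.6],"twist": 0}]'

```text
time: 12.72
ee_pos: [0.4327, -0.085, 0.2009]
ee_rot: [0.001, 0.116, 0.993, 0.0]
contact_force: [0.1, -0.9, -1.1]
width: 0.0216
grip_force: 42.4
```

```bash
python3 - <<'E'
from h import *
import pickle
o=ctrl.get_obs();D={"o":o};print(o["ee_pos"],o["ee_rot"])
G=o["ee_pos"]+[0,0,.019];tip=G-.116*N;rows=[]
for n in("side","top","wrist"):
    p=vision.camera_params(n);i=vision.grab_frame(n);cv2.imwrite(f"pics/{n}4.png",i);D[n]=p
    u,v=proj(p,tip).round().astype(int);print(n,u,v,"G",proj(p,G),"collar",proj(p,G-.042*N))
    a=i[v-40:v+40,u-26:u+27];rows.append(cv2.resize(a,(265,400),interpolation=cv2.INTER_CUBIC))
cv2.imwrite("pics/c5.png",np.clip(np.hstack(rows)*1.5,0,255).astype(np.uint8));pickle.dump(D,open("d4.pkl","wb"))
E
```

```text
[ 0.43265162 -0.08501757  0.20089926] [5.13418040e-04 1.15763483e-01 9.93276663e-01 1.51073930e-04]
side 303 214 G [276.34459235 182.62144467] collar [286.45541364 194.27929107]
top 356 237 G [354.7807093  258.52751919] collar [355.39165543 250.14951081]
wrist 323 272 G [322.88813086 274.25010916] collar [322.86440856 272.99023923]
```

View pics/c5.png

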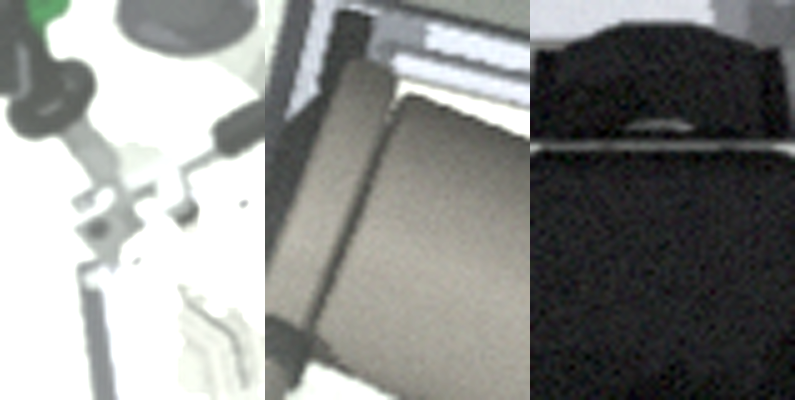

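Side crop: the collar is at (50,97), with the body running down-right towards the tip near (125,195), right where 30° predicts. The top and wrist views are blocked by the arm and the handle. I'll measure the tilt by differencing against the earlier side frame.

```bash
python3 - <<'E'
from h import *
import pickle
np.set_printoptions(precision=3,suppress=True,linewidth=160)
D=pickle.load(open("d4.pkl","rb"));o=D["o"];p=D["side"]
a=cv2.imread("pics/side4.png").astype(int);b=cv2.imread("pics/s3.png").astype(int)
d=np.abs(a-b).sum(2)
print(d[196:220,284:312])
G=o["ee_pos"]+[0,0,.019];xf=-rot(o["ee_rot"])[:,0]
for t in(26,30,34):
    u=np.array([0,0,np.cos(np.radians(t))])-xf*np.sin(np.radians(t))
    print(t,[proj(p,G-k*u).round(1) for k in(.042,.06,.088,.095,.112)])
E
```

```text
[[423 340 294 298 362 406 414 424 439 405 232  63   5  13  13  10   7  11  12  10   9  12  10  11   8  12  12  12]
 [455 440 428 382 317 288 286 298 337 319 220  70   3  10  10   9  11  10  10  11  12  11  10  11  11  11  10  14]
 [450 454 449 439 357 278 259 229 195 167 183  99  13   7  12  12  10  12  13  11  11  12  13  10   8  12  13  13]
 [455 455 460 449 366 265 213 163 132 128 133 122  53   0  11  11  11  10  13  10   7  16  10   9   9  12   9  16]
 [444 443 428 401 343 281 205 145 133 128 120 118  85  24   3  10   7  13  11  11   8  10  12   6   9   8  12  10]
 [358 320 263 220 240 297 270 215 171 136 122 120 111  73  12   9   9  10  14  13  14  16  13  14   9  10  10   9]
 [156 115  50  14  71 199 307 328 267 176 136 116 112 104  52   3   8   9  13   9  11  15  13   9  10   9  10   6]
 [  1   0   9   8   0  85 234 331 320 250 191 143 112 108  90  45   3   9  10  14   9  12   4   7  11  13   5   0]
 [ 12   6   8   9   8   7 125 286 309 288 271 212 131 108 106  91  39   2   6   6   7   9  11  12   1   4  24  36]
 [ 13  10   8  10   9   3  57 185 271 293 285 243 154 108 104 108
[... 1315 characters left out ...]
 [  9   9   9  12   9  13  11   9  12  10   9  11   5   6   6   5   4   3   2   4  10   7  14  10  12   2   5   5]
 [ 12   7  10  13   9   8  17  12  12   7   8   1   3   2   3   3   4   4   0  11   4   5   6  11  10   5   4  12]
 [  8  10  10   9  10  10  11  11   8   2   1   3   2   4   2   6   8   5   4   6   2   8  12  11   9   9   8   9]]
26 [array([285.4, 194.9]), array([289.1, 199.9]), array([294.8, 207.6]), array([296.2, 209.5]), array([299.5, 214. ])]
30 [array([286.5, 194.3]), array([290.6, 199.1]), array([297. , 206.5]), array([298.6, 208.3]), array([302.3, 212.6])]
34 [array([287.5, 193.7]), array([292.1, 198.3]), array([299.1, 205.2]), array([300.8, 206.9]), array([305., 211.])]
```

```bash
python3 - <<'E'
from h import *
import pickle
np.set_printoptions(precision=2,suppress=True,linewidth=160)
D=pickle.load(open("d4.pkl","rb"));p=D["side"];g=cv2.cvtColor(cv2.imread("pics/side4.png"),cv2.COLOR_BGR2GRAY)
for a,b in[(-.0311,-.0604),(-.0311,.0604),(.0311,-.0604),(.0311,.0604)]:
    u,v=proj(p,H+B@[a,b,0]);U,V=int(round(u)),int(round(v));c=g[V-4:V+5,U-5:U+6].astype(float)
    w=np.clip(np.median(c)-25-c,0,None);Y,X=np.mgrid[-4:5,-5:6];print(u,v,"seen",U+(w*X).sum()/w.sum(),V+(w*Y).sum()/w.sum(),w.max())
a=cv2.imread("pics/side4.png").astype(int);b=cv2.imread("pics/s3.png").astype(int);d=np.abs(a-b).sum(2)
print(d[176:198,272:300])
x=p;print([proj(p,D["o"]["ee_pos"]+[0,0,.019]-k*N) for k in (.036,.042)])
E
```

```text
309.8305735931902 262.0816451819229 seen 311.5679012345679 263.7320987654321 70.0
303.88923374055315 226.62177485673536 seen 300.37757847533635 225.28430493273544 80.0
333.2570354992357 249.933163573228 seen 333.1917808219178 248.9634703196347 48.0
325.2553408431676 215.04018158439925 seen 327.4901960784314 214.30769230769232 80.0
[[421 419 377 258 140 108 116 121 113  94  61  21   5   7   3   5   2   2   9   6  13  11  14   9  12  12  15   8]
 [426 429 427 349 232 145 118 109 112 102  72  19   9   4   6   6   6   8  10  16  12  11  15  12  11   9  14   7]
 [441 453 443 421 372 292 213 176 124  62  46  22   9   2   3   9   7  14  15  15  11   9  15   9  13   7  11   7]
 [468 468 458 452 433 419 372 334 218  77  44  29  15   3   9  11   9  10  10  10  13  15  11   7  13  13   8  13]
 [468 460 454 453 452 450 435 418 290  99  39  42  21  10   9  11  12   9  10  13  16  10  10  11  12   8  11  10]
 [447 464 460 457 462 457 455 451 313 119  45  43  43  12   5  14  10  10   9  14  14  10  12   9  14  15  11  10]
 [394 458 462 468 465 458 461 452 302 103  55  48  45  37   6   7  13  14  11
[... 1114 characters left out ...]
 389 289 114 227 366 410 421 420 435 448 454 467 458 399 187  34   9  12]
 [  2  63 153 199 203 204 254 332 357 375 410 298 118 191 343 432 441 448 460 465 466 463 445 314 102   2  12  11]
 [ 13   1  24  40  27  43 179 352 399 418 420 314 178 233 363 418 414 437 466 466 470 460 402 195  37  11  11  10]
 [ 17  12  13   6   4  75 245 390 425 451 454 401 316 271 309 340 394 442 454 467 468 448 320 106   0  14  13   9]
 [ 12  14  15  11   4 106 301 425 454 462 459 454 423 340 294 298 362 406 414 424 439 405 232  63   5  13  13  10]
 [ 13  14  12  10   2  93 280 416 449 457 456 458 455 440 428 382 317 288 286 298 337 319 220  70   3  10  10   9]]
[array([285.04, 192.65]), array([286.46, 194.28])]
```

```bash
python3 - <<'E'
from h import *
import pickle
D=pickle.load(open("d4.pkl","rb"));p=D["wrist"];o=D["o"];xf=-rot(o["ee_rot"])[:,0];yt=rot(o["ee_rot"])[:,1];z=np.array([0,0,1])
g=cv2.cvtColor(cv2.imread("pics/wrist4.png"),cv2.COLOR_BGR2GRAY)
print("col322",list(enumerate(g[228:275,322],228)))
print("row270",g[275,280:365])
for gz in(.019,.022):
  G=o["ee_pos"]+[0,0,gz]
  for t in(25,27,29,31):
    a=np.radians(t);u=z*np.cos(a)-xf*np.sin(a);w=-xf*np.cos(a)-z*np.sin(a)
    print(gz,t,"edge",proj(p,G+.036*u+.011*w).round(1),"corner",proj(p,G+.036*u+.011*w+.011*yt).round(1),"far",proj(p,G+.036*u-.011*w)[1].round(1),"collar top",proj(p,G-.036*u+.024*w).round(1),"bot",proj(p,G-.042*u+.024*w).round(1)[1])
E
```

```text
col322 [(228, np.uint8(120)), (229, np.uint8(122)), (230, np.uint8(149)), (231, np.uint8(151)), (232, np.uint8(146)), (233, np.uint8(149)), (234, np.uint8(151)), (235, np.uint8(141)), (236, np.uint8(82)), (237, np.uint8(28)), (238, np.uint8(23)), (239, np.uint8(20)), (240, np.uint8(20)), (241, np.uint8(23)), (242, np.uint8(21)), (243, np.uint8(12)), (244, np.uint8(22)), (245, np.uint8(30)), (246, np.uint8(22)), (247, np.uint8(17)), (248, np.uint8(20)), (249, np.uint8(22)), (250, np.uint8(11)), (251, np.uint8(20)), (252, np.uint8(20)), (253, np.uint8(20)), (254, np.uint8(20)), (255, np.uint8(26)), (256, np.uint8(60)), (257, np.uint8(54)), (258, np.uint8(19)), (259, np.uint8(22)), (260, np.uint8(48)), (261, np.uint8(59)), (262, np.uint8(20)), (263, np.uint8(0)), (264, np.uint8(15)), (265, np.uint8(13)), (266, np.uint8(14)), (267, np.uint8(21)), (268, np.uint8(21)), (269, np.uint8(24)), (270, np.uint8(23)), (271, np.uint8(19)), (272, np.uint8(23)), (273, np.uint8(21)), (274, np.uint8(25))]
row270 [55 57 57 53 58 57 59 58 56 58 54 46 20 13 12 12 19 21 23 18 23 24 22 20
 24 24 25 25 26 28
[... 220 characters left out ...]
r 318.8 collar top [322.8 226.2] bot 226.7
0.019 27 edge [323.1 249.5] corner [354.3 249.5] far 315.1 collar top [322.8 228.5] bot 229.2
0.019 29 edge [323.1 245.9] corner [354.2 245.9] far 311.4 collar top [322.7 230.7] bot 231.7
0.019 31 edge [323.1 242.4] corner [354.  242.4] far 307.7 collar top [322.7 233. ] bot 234.3
0.022 25 edge [323.1 257.2] corner [355.4 257.2] far 324.8 collar top [322.8 228.2] bot 228.6
0.022 27 edge [323.1 253.4] corner [355.2 253.4] far 321.1 collar top [322.8 230.4] bot 231.1
0.022 29 edge [323.1 249.7] corner [355.  249.7] far 317.3 collar top [322.8 232.7] bot 233.7
0.022 31 edge [323.1 246.1] corner [354.8 246.1] far 313.5 collar top [322.8 235. ] bot 236.3
```

The measurements agree on about 26.5° of tilt, with the stylus slipped roughly 3 mm in the pads. I'll go back to the stand rim and push about 3° more.

```bash
python3 - <<'E'
from h import *
print(slides([[.5769,.198,.295],[.5769,.198,.155]]))
E
```

```text
[[-0.503  2.059 -0.625]
 [-0.501  2.059  0.308]]
```

Request:
jog_arm --commands '[{"hand": -1,"slide": [0,0,-0.3],"twist": 0},{"hand": -1,"slide": [0,0.1,-0.625],"twist": 0},{"hand": -1,"slide": [-0.15,0.4,-0.625],"twist": 0},{"hand": -1,"slide": [-0.25,0.7,-0.625],"twist": 0},{"hand": -1,"slide": [-0.4,1,-0.625],"twist": 0}]' --force 30

```text
time: 13.5
ee_pos: [0.5256, 0.0482, 0.295]
ee_rot: [0.001, 0.116, 0.993, 0.0]
contact_force: [0.9, -0.4, -1.7]
width: 0.0213
grip_force: 42.5
```

Request:
jog_arm --commands '[{"hand": -1,"slide": [-0.03,0.35,0],"twist": 0},{"hand": -1,"slide": [-0.06,0.7,0],"twist": 0},{"hand": -1,"slide": [-0.1,1,0],"twist": 0},{"hand": -1,"slide": [-0.1,1,0],"twist": 0},{"hand": -1,"slide": [-0.1,1,0],"twist": 0}]'

```text
time: 14.12
ee_pos: [0.5738, 0.189, 0.294]
ee_rot: [0.0, 0.116, 0.993, -0.0]
contact_force: [0.1, -0.1, -1.8]
width: 0.0215
grip_force: 42.5
```

```bash
python3 - <<'E'
from h import *
print(slides([[.5769,.198,.295],[.5769,.198,.155]]))
E
```

```text
[[-0.006  0.063 -0.007]
 [-0.006  0.063  0.927]]
```

Request:
jog_arm --commands '[{"hand": -1,"slide": [-0.005,0.063,0],"twist": 0},{"hand": -1,"slide": [-0.005,0.063,0.3],"twist": 0},{"hand": -1,"slide": [-0.005,0.063,0.55],"twist": 0},{"hand": -1,"slide": [-0.005,0.063,0.7],"twist": 0},{"hand": -1,"slide": [-0.005,0.063,0.85],"twist": 0},{"hand": -1,"slide": [-0.005,0.063,0.927],"twist": 0},{"hand": -1,"slide": [-0.005,0.063,0.927],"twist": 0}]' --force 20

```text
time: 15.0
ee_pos: [0.5768, 0.1979, 0.1544]
ee_rot: [-0.0, 0.116, 0.993, -0.0]
contact_force: [-0.1, -0.3, -1.4]
width: 0.0211
grip_force: 42.5
```

Request:
jog_arm --commands '[{"hand": -1,"slide": [0.02,0,0],"twist": 0},{"hand": -1,"slide": [0.03,0,0],"twist": 0},{"hand": -1,"slide": [0.045,0,0],"twist": 0},{"hand": -1,"slide": [0.055,0,0],"twist": 0},{"hand": -1,"slide": [0.055,0,0],"twist": 0}]'

```text
time: 15.62
ee_pos: [0.5709, 0.1998, 0.1562]
ee_rot: [0.003, 0.116, 0.993, 0.0]
contact_force: [5.0, -1.9, -1.2]
width: 0.0215
grip_force: 42.5
```

```bash
cat > tilt.py <<'E'
from h import *
o=ctrl.get_obs();p=vision.camera_params("wrist");g=cv2.cvtColor(vision.grab_frame("wrist"),cv2.COLOR_BGR2GRAY).astype(int)
c=g[200:300,310:336].mean(1).round().astype(int);print(o["ee_pos"],o["contact_force"],o["grip_force"]);print("from200",list(c[15:80]))
cc=g[200:300,322];print("col322",list(cc[15:80]))
r=g[275,270:375];print("row275",list(r))
E
python3 tilt.py
```

```text
[0.57090288 0.19981996 0.15622636] [ 4.96392501 -1.94141269 -1.17352881] 42.51639783382416
from200 [np.int64(54), np.int64(54), np.int64(55), np.int64(54), np.int64(54), np.int64(55), np.int64(55), np.int64(55), np.int64(58), np.int64(58), np.int64(60), np.int64(60), np.int64(60), np.int64(60), np.int64(60), np.int64(61), np.int64(61), np.int64(60), np.int64(60), np.int64(60), np.int64(60), np.int64(60), np.int64(59), np.int64(52), np.int64(34), np.int64(29), np.int64(25), np.int64(23), np.int64(23), np.int64(23), np.int64(24), np.int64(22), np.int64(22), np.int64(21), np.int64(21), np.int64(17), np.int64(19), np.int64(19), np.int64(18), np.int64(18), np.int64(18), np.int64(19), np.int64(21), np.int64(51), np.int64(103), np.int64(40), np.int64(15), np.int64(18), np.int64(19), np.int64(23), np.int64(25), np.int64(25), np.int64(26), np.int64(26), np.int64(25), np.int64(25), np.int64(26), np.int64(25), np.int64(24), np.int64(26), np.int64(25), np.int64(26), np.int64(25), np.int64(26), np.int64(26)]
col322 [np.int64(53), np.int64(56), np.int64(56), np.int64(51), np.int64(54), np.int64(49
[... 1601 characters left out ...]
, np.int64(24), np.int64(25), np.int64(28), np.int64(30), np.int64(33), np.int64(23), np.int64(24), np.int64(27), np.int64(21), np.int64(29), np.int64(26), np.int64(25), np.int64(25), np.int64(29), np.int64(27), np.int64(28), np.int64(28), np.int64(31), np.int64(19), np.int64(26), np.int64(23), np.int64(29), np.int64(24), np.int64(25), np.int64(19), np.int64(22), np.int64(10), np.int64(23), np.int64(53), np.int64(83), np.int64(82), np.int64(83), np.int64(79), np.int64(85), np.int64(86), np.int64(82), np.int64(83), np.int64(81), np.int64(85), np.int64(83), np.int64(76), np.int64(49), np.int64(20), np.int64(10), np.int64(20), np.int64(17), np.int64(9), np.int64(23), np.int64(14), np.int64(19)]
```

Request:
jog_arm --commands '[{"hand": -1,"slide": [0.01,0,0],"twist": 0},{"hand": -1,"slide": [0.02,0,0],"twist": 0},{"hand": -1,"slide": [0.035,0,0],"twist": 0},{"hand": -1,"slide": [0.035,0,0],"twist": 0}]'

```text
time: 16.18
ee_pos: [0.5658, 0.2011, 0.1563]
ee_rot: [0.003, 0.116, 0.993, 0.0]
contact_force: [4.5, -2.4, 0.5]
width: 0.0215
grip_force: 42.6
```

```bash
sed -i '/row275/d;/col322/d' tilt.py; python3 tilt.py | sed 's/np.int64(\([0-9]*\))/\1/g'
```

```text
[0.56575738 0.20108478 0.15632342] [ 4.51140367 -2.44296058  0.4515976 ] 42.63026475906372
from200 [49, 52, 53, 52, 53, 53, 54, 54, 54, 54, 55, 55, 55, 56, 58, 60, 60, 60, 60, 60, 60, 60, 61, 60, 61, 60, 60, 53, 34, 26, 23, 20, 22, 20, 18, 19, 17, 18, 17, 19, 17, 13, 11, 15, 17, 19, 20, 24, 25, 24, 23, 24, 23, 24, 24, 24, 23, 24, 24, 24, 26, 24, 24, 24, 25]
```

Request:
jog_arm --commands '[{"hand": -1,"slide": [0,0,-0.25],"twist": 0},{"hand": -1,"slide": [0,0,-0.5],"twist": 0},{"hand": -1,"slide": [0,0,-0.75],"twist": 0},{"hand": -1,"slide": [0,0,-0.9],"twist": 0},{"hand": -1,"slide": [0.1,-0.3,-0.9],"twist": 0},{"hand": -1,"slide": [0.18,-0.6,-0.9],"twist": 0},{"hand": -1,"slide": [0.25,-0.95,-0.9],"twist": 0},{"hand": -1,"slide": [0.25,-0.95,-0.9],"twist": 0},{"hand": -1,"slide": [0.25,-0.95,-0.9],"twist": 0}]'

```text
time: 17.35
ee_pos: [0.4945, 0.0716, 0.2903]
ee_rot: [0.0, 0.116, 0.993, 0.0]
contact_force: [0.1, 0.7, -2.0]
width: 0.0216
grip_force: 42.4
```

```bash
cat >> h.py <<'E'
XF=np.array([B[0,0],B[1,0],0]);XF/=np.linalg.norm(XF);SH=.0035
def tcp(tip,h=0): return tip+N*(.116+h)-SH*XF-np.array([0,0,.019])
E
python3 - <<'E'
from h import *
print(tcp(SEAM[0],.035),slides([tcp(SEAM[0],.035),tcp(SEAM[0],.012)]))
E
python3 tilt.py | sed 's/np.int64(\([0-9]*\))/\1/g'
```

```text
[ 0.42743119 -0.09089918  0.19587405] [[ 0.185 -1.158  0.628]
 [ 0.108 -1.158  0.761]]
[0.49445842 0.07159071 0.2902528 ] [ 0.09723408  0.70344514 -2.02547265] 42.43741750717163
from200 [164, 162, 164, 164, 164, 163, 164, 164, 166, 166, 165, 165, 165, 164, 163, 164, 165, 165, 165, 165, 164, 163, 164, 165, 164, 165, 163, 139, 80, 40, 23, 18, 20, 19, 16, 17, 15, 15, 16, 15, 15, 14, 11, 12, 15, 19, 20, 21, 22, 21, 22, 22, 22, 22, 22, 22, 24, 21, 22, 22, 22, 21, 22, 22, 22]
```

Request:
jog_arm --commands '[{"hand": -1,"slide": [0.06,-0.35,0],"twist": 0},{"hand": -1,"slide": [0.12,-0.7,0],"twist": 0},{"hand": -1,"slide": [0.185,-1,0.1],"twist": 0},{"hand": -1,"slide": [0.185,-1,0.35],"twist": 0},{"hand": -1,"slide": [0.185,-1,0.6],"twist": 0},{"hand": -1,"slide": [0.185,-1,0.6],"twist": 0}]'

```text
time: 18.15
ee_pos: [0.4317, -0.0671, 0.1977]
ee_rot: [-0.003, 0.116, 0.993, 0.001]
contact_force: [-0.3, 0.8, -1.2]
width: 0.0216
grip_force: 42.3
```

```bash
python3 - <<'E'
from h import *
print(slides([tcp(SEAM[0],.035),tcp(SEAM[0],.012)]))
E
```

```text
[[-0.009 -0.161  0.012]
 [-0.086 -0.161  0.145]]
```

Request:
jog_arm --commands '[{"hand": -1,"slide": [-0.009,-0.08,0.01],"twist": 0},{"hand": -1,"slide": [-0.009,-0.161,0.012],"twist": 0},{"hand": -1,"slide": [-0.048,-0.161,0.08],"twist": 0},{"hand": -1,"slide": [-0.086,-0.161,0.145],"twist": 0},{"hand": -1,"slide": [-0.086,-0.161,0.145],"twist": 0}]'

```text
time: 18.77
ee_pos: [0.4397, -0.0945, 0.1769]
ee_rot: [-0.001, 0.116, 0.993, 0.0]
contact_force: [-0.0, 0.1, -1.8]
width: 0.0217
grip_force: 42.4
```

```bash
python3 - <<'E'
from h import *
np.set_printoptions(precision=2,suppress=True,linewidth=170)
o=ctrl.get_obs();p=vision.camera_params("side");i=vision.grab_frame("side");cv2.imwrite("pics/side5.png",i)
print(o["ee_pos"],o["contact_force"],tcp(SEAM[0],.012))
print("seam",[proj(p,x) for x in SEAM],"tip",proj(p,o["ee_pos"]+[0,0,.019]+SH*XF-.116*N))
a=i[200:275,285:385];cv2.imwrite("pics/c6.png",cv2.resize(a,(800,600),interpolation=cv2.INTER_CUBIC))
E
```

```text
[ 0.44 -0.09  0.18] [-0.01  0.14 -1.76] [ 0.44 -0.09  0.18]
seam [array([310.92, 225.54]), array([312.47, 233.84]), array([317.88, 237.53]), array([323.48, 241.35]), array([325.67, 251.77])] tip [308.93 222.51]
```

View pics/c6.png

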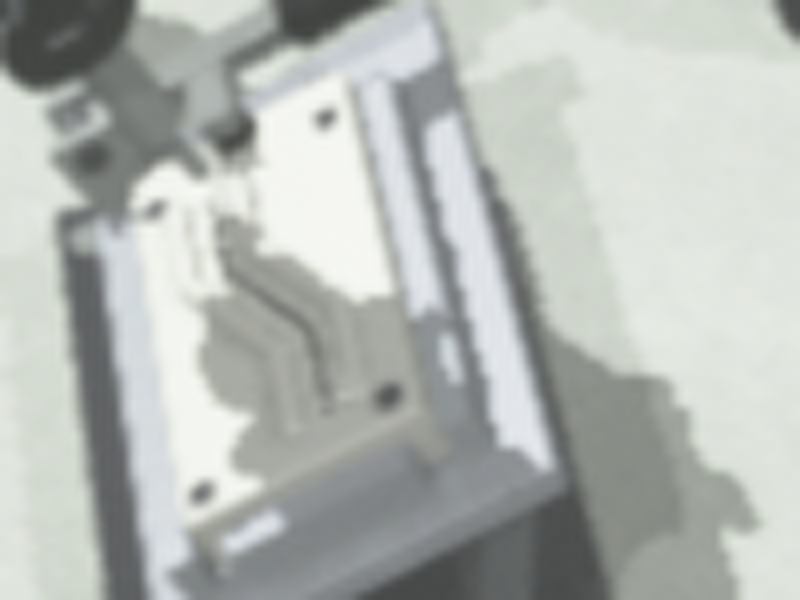

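Side crop: the bend seam3 is at (305,330), seam4 at (328,408) and seam1 near (225,260). All are within about 1 px of my projections, so the side camera and the housing pose agree. The stylus comes in from the upper left, ending near (210,150). I'll find the ball numerically.

```bash
python3 - <<'E'
import cv2,numpy as np
np.set_printoptions(linewidth=190)
a=cv2.imread("pics/side5.png").astype(int);b=cv2.imread("pics/s3.png").astype(int)
print(np.abs(a-b).sum(2)[208:232,298:322]);print(a[212:232,298:322].sum(2)//3)
E
```

```text
[[133 135 136 134 127  89  55  50  51  54  55  55  57  56  37  14  10  12   4  12  12   5  12  22]
 [101 136 171 191 202 178 113  69  50  51  50  56  57  55  40  18   3  10  13  13   8   6  15   3]
 [ 79 151 230 241 223 214 168  89  53  43  46  53  52  53  46  20   5  10  23  15  17  12   1  12]
 [141 198 223 218 208 181 132  78  29  32  47  52  51  53  50  26   4  13  13  14  14   2  24  15]
 [216 231 212 178 136  80  20   4  18  34  40  52  51  53  49  23   9  12  14  12  14   6   6   2]
 [156 192 164  92  18   6   4  29  91  77  39  44  53  52  40  16   2  10  13  15  13   8   8  11]
 [ 56  86  40   9  17   4  72 151 226 180  73  41  49  46  19   2   3   9   9  12  12   9  11  10]
 [  1  12  11   2  14  14 164 263 269 206  94  38  40  32  11   7   0   2   5  16  10   8   9   9]
 [  3   1   7   5  28  26 120 239 251 166  58  27  37  28  16   3   1   3   3  13  10   9   7   8]
 [  9   2   3   8  19  30  12 132 197 183 101  61  51  39  19  11   1   3  12  11   9   9  10   9]
 [  6   7   3  10  11  23   7  57 176 235 223 147  93  60  26   6   2   3  13  10  12   7   9   8]
 [  1   8  
[... 2557 characters left out ...]
3 244]
 [123 123 133 197 226 205 162 180 226 235 234 238 230 213 223 225 234 234 206 224 242 243 243 243]
 [131 128 137 178 193 161 141 190 231 232 220 230 231 201 203 207 218 228 215 228 242 244 243 243]
 [155 140 156 181 198 189 191 219 237 235 217 228 238 211 168 162 167 201 204 222 240 243 243 243]
 [181 156 185 211 228 235 235 232 236 235 212 225 239 205 152 157 159 169 174 198 232 243 243 244]
 [202 185 198 215 230 239 238 234 236 235 218 227 239 207 161 162 159 162 167 190 227 241 243 244]
 [214 215 216 218 231 241 239 238 236 236 225 225 236 214 175 166 158 159 171 215 232 236 239 242]
 [209 216 216 218 229 239 240 237 235 238 230 214 227 218 158 144 153 154 163 203 221 217 220 228]]
```

The ball is seen at (309.4,222), against (309.4,221.5) expected, so the tip is within about 1 mm of the plan. Now I'll compute the descent and stroke rows.

```bash
python3 - <<'E'
from h import *
np.set_printoptions(suppress=True)
y=B[:,1];st=SEAM[0]+.0015*y
print(slides([tcp(st,h/1000) for h in(8,4,0,-3,-6)]))
E
```

```text
[[-0.005  0.015  0.032]
 [-0.018  0.015  0.055]
 [-0.032  0.015  0.078]
 [-0.042  0.015  0.096]
 [-0.052  0.015  0.113]]
```

Request:
jog_arm --commands '[{"hand": -1,"slide": [-0.005,0.015,0.032],"twist": 0},{"hand": -1,"slide": [-0.018,0.015,0.055],"twist": 0},{"hand": -1,"slide": [-0.025,0.015,0.066],"twist": 0},{"hand": -1,"slide": [-0.032,0.015,0.078],"twist": 0},{"hand": -1,"slide": [-0.032,0.015,0.078],"twist": 0}]'

```text
time: 19.45
ee_pos: [0.445, -0.0936, 0.1662]
ee_rot: [-0.0, 0.116, 0.993, 0.0]
contact_force: [-0.4, 0.3, -1.2]
width: 0.0216
grip_force: 42.5
```

Request:
jog_arm --commands '[{"hand": -1,"slide": [-0.005,0,0.009],"twist": 0},{"hand": -1,"slide": [-0.01,0,0.018],"twist": 0},{"hand": -1,"slide": [-0.01,0,0.018],"twist": 0}]'

```text
time: 19.82
ee_pos: [0.4465, -0.094, 0.1635]
ee_rot: [0.0, 0.116, 0.993, 0.0]
contact_force: [-0.6, 0.6, -0.1]
width: 0.0214
grip_force: 42.6
```

Request:
jog_arm --commands '[{"hand": -1,"slide": [-0.005,0,0.008],"twist": 0},{"hand": -1,"slide": [-0.01,0,0.017],"twist": 0},{"hand": -1,"slide": [-0.01,0,0.017],"twist": 0}]'

```text
time: 20.2
ee_pos: [0.448, -0.0943, 0.1609]
ee_rot: [0.0, 0.116, 0.993, 0.0]
contact_force: [-1.0, 1.4, 0.1]
width: 0.0215
grip_force: 42.6
```

```bash
python3 - <<'E'
from h import *
np.set_printoptions(suppress=True,precision=3)
y=B[:,1];o=ctrl.get_obs();st=SEAM[0]+.0015*y;en=SEAM[4]-.0015*y
print(o["ee_pos"],o["contact_force"]@N,tcp(st,-.006)-o["ee_pos"])
M=rot(o["ee_rot"]);P=np.array([st,SEAM[1],SEAM[3],en]);print(np.round((P-st)@M/.15,4))
E
```

```text
[ 0.448 -0.094  0.161] 0.7133220705635057 [-0.     0.    -0.001]
[[ 0.     0.     0.   ]
 [-0.001 -0.21  -0.   ]
 [-0.141 -0.487 -0.08 ]
 [-0.141 -0.723 -0.08 ]]
```

```bash
python3 - <<'E'
from h import *
np.set_printoptions(suppress=True,precision=2)
f=[]
for k in range(8):
    i=vision.grab_frame("side");f.append(ctrl.get_obs()["contact_force"])
f=np.array(f);print(f.mean(0),f.std(0),"N",f.mean(0)@N+1.65*.866)
cv2.imwrite("pics/side6.png",i)
a=cv2.resize(i[200:260,285:365],(800,600),interpolation=cv2.INTER_CUBIC);cv2.imwrite("pics/c7.png",a)
E
```

```text
[-0.41  0.13  0.25] [0.45 0.6  0.41] N 1.8649079735341558
```

View pics/c7.png

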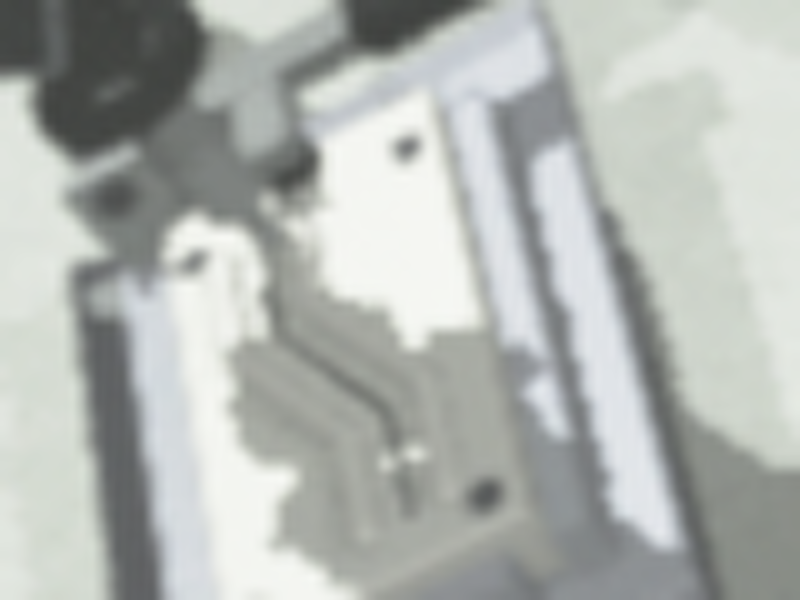

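The force along the normal is about 1.9 N, so the plunger is in about 7 mm. The crop shows the ball in the channel at the seam's start, around (255,235), with the seam running on to (275,335), (395,425) and (408,510). Starting the stroke.

Request:
jog_arm --commands '[{"hand": -1,"slide": [0,-0.026,0],"twist": 0},{"hand": -1,"slide": [0,-0.052,0],"twist": 0},{"hand": -1,"slide": [0,-0.078,0],"twist": 0},{"hand": -1,"slide": [0,-0.105,0],"twist": 0},{"hand": -1,"slide": [0,-0.131,0],"twist": 0},{"hand": -1,"slide": [-0.001,-0.157,0],"twist": 0},{"hand": -1,"slide": [-0.001,-0.184,0],"twist": 0},{"hand": -1,"slide": [-0.001,-0.21,0],"twist": 0},{"hand": -1,"slide": [-0.013,-0.233,-0.007],"twist": 0},{"hand": -1,"slide": [-0.024,-0.256,-0.013],"twist": 0},{"hand": -1,"slide": [-0.036,-0.279,-0.02],"twist": 0},{"hand": -1,"slide": [-0.048,-0.302,-0.027],"twist": 0},{"hand": -1,"slide": [-0.059,-0.325,-0.033],"twist": 0},{"hand": -1,"slide": [-0.071,-0.348,-0.04],"twist": 0},{"hand": -1,"slide": [-0.083,-0.371,-0.047],"twist": 0},{"hand": -1,"slide": [-0.094,-0.395,-0.053],"twist": 0},{"hand": -1,"slide": [-0.106,-0.418,-0.06],"twist": 0},{"hand": -1,"slide": [-0.118,-0.441,-0.067],"twist": 0},{"hand": -1,"slide": [-0.129,-0.464,-0.073],"twist": 0},{"hand": -1,"slide": [-0.141,-0.487,-0.08],"twist": 0}]'

```text
time: 23.1
ee_pos: [0.4517, -0.1705, 0.173]
ee_rot: [-0.0, 0.116, 0.993, 0.0]
contact_force: [-1.1, 0.8, -0.7]
width: 0.0214
grip_force: 42.7
```

Request:
jog_arm --commands '[{"hand": -1,"slide": [0,-0.026,0],"twist": 0},{"hand": -1,"slide": [0,-0.052,0],"twist": 0},{"hand": -1,"slide": [0,-0.078,0],"twist": 0},{"hand": -1,"slide": [0,-0.105,0],"twist": 0},{"hand": -1,"slide": [0,-0.131,0],"twist": 0},{"hand": -1,"slide": [0,-0.157,0],"twist": 0},{"hand": -1,"slide": [0,-0.184,0],"twist": 0},{"hand": -1,"slide": [0,-0.21,0],"twist": 0},{"hand": -1,"slide": [0,-0.236,0],"twist": 0},{"hand": -1,"slide": [0,-0.236,0],"twist": 0},{"hand": -1,"slide": [0,-0.236,0],"twist": 0}]'

```text
time: 24.48
ee_pos: [0.4435, -0.2053, 0.173]
ee_rot: [0.0, 0.116, 0.993, -0.0]
contact_force: [-2.0, -0.8, -1.2]
width: 0.0216
grip_force: 42.6
```

```bash
python3 - <<'E'
from h import *
np.set_printoptions(suppress=True,precision=4,linewidth=180)
f=[]
for k in range(5):
    i=vision.grab_frame("side");f.append(ctrl.get_obs()["contact_force"])
f=np.array(f);o=ctrl.get_obs();print("N",f.mean(0)@N+1.43,f.mean(0),o["ee_pos"],tcp(SEAM[4],-.006))
cv2.imwrite("pics/side7.png",i);p=vision.camera_params("side")
print("tip pred",proj(p,SEAM[4]))
a=i.astype(int);b=cv2.imread("pics/s3.png").astype(int);d=np.abs(a-b).sum(2);print(d[236:258,310:334])
E
python3 tilt.py | sed 's/np.int64(\([0-9]*\))/\1/g'
```

```text
N 1.8495516116521207 [-1.0729 -1.0522  0.0188] [ 0.4436 -0.2048  0.173 ] [ 0.4437 -0.2031  0.1724]
tip pred [325.6709 251.7673]
[[410 413 467 501 504 478 414 373 344 179  64  48  53  55  55  38  26  18  17  27  28  28  28  25]
 [453 485 495 486 489 506 504 414 232 167  93  40  35  46  54  58  32  24  20  22  29  27  29  16]
 [403 463 492 507 484 488 491 429 322 184  98  57  30  33  42  48  33  27  28  28  28  27  18   3]
 [428 392 438 483 498 472 434 387 359 325 234  88  40  34  31  40  35  33  33  30  27  23   3  13]
 [496 434 347 372 424 411 377 352 346 352 348 296 143  50  29  34  35  31  25  35  28  27   0  14]
 [470 390 231 147 240 318 352 354 341 340 343 342 309 139  55  41  39  31  27  29  29  15   4  13]
 [275 160  41  13 104 227 300 341 350 325 294 315 331 233 115  82  47  33  27  19   6   6  13  13]
 [ 37   3  15  13  42 190 261 275 317 317 267 280 319 262 168 164  93  38  21   0  17  15  14  14]
 [ 12  14  15  16   7  75 245 269 294 314 275 255 302 283 186 244 172  55   0  17  21  18  16  15]
 [ 16  17  16  16  14  13 114 261 323 329 298 240 291 322 242 247 185  67   5  16
[... 896 characters left out ...]
 17  14  22]
 [  3   3   2   3   1   3   5  11  17  19  23  18  18  14  14   3  52 120  78  27   5  15  21  16]
 [  3   3   2   5   3   5   5   8  16  16  15  16  15  16  17  17  60  29   4  14  12  13   8  30]
 [  7   3   3   2   1   6   7  12  14  17  16  15  19  22  31   8   5  14  19   5  36  73  90 138]]
[ 0.44356989 -0.20484938  0.17301401] [-0.67760875 -0.85706771  0.02661467] 42.62485921382904
from200 [154, 175, 187, 183, 163, 151, 143, 138, 137, 137, 140, 143, 151, 164, 183, 188, 188, 187, 187, 187, 187, 187, 187, 188, 188, 188, 185, 157, 90, 42, 24, 20, 20, 19, 18, 17, 15, 15, 14, 14, 14, 13, 9, 15, 16, 18, 20, 22, 22, 21, 22, 23, 22, 22, 23, 23, 22, 22, 22, 23, 23, 23, 23, 22, 23]
```

```bash
python3 - <<'E'
from h import *
o=ctrl.get_obs();l=o["ee_pos"]+.04*N
print(slides([l,[l[0],l[1],.295],[.5672,.2003,.295],[.5672,.2003,.156]]))
E
```

```text
[[ 1.330e-01 -1.000e-03 -2.310e-01]
 [ 1.330e-01 -1.000e-03 -8.130e-01]
 [-1.790e-01  2.818e+00 -8.140e-01]
 [-1.790e-01  2.818e+00  1.130e-01]]
```

Request:
jog_arm --commands '[{"hand": -1,"slide": [0.033,0,-0.058],"twist": 0},{"hand": -1,"slide": [0.08,0,-0.139],"twist": 0},{"hand": -1,"slide": [0.133,0,-0.231],"twist": 0},{"hand": -1,"slide": [0.133,0,-0.5],"twist": 0},{"hand": -1,"slide": [0.133,0,-0.813],"twist": 0},{"hand": -1,"slide": [0.08,0.3,-0.813],"twist": 0},{"hand": -1,"slide": [0.03,0.65,-0.813],"twist": 0},{"hand": -1,"slide": [-0.02,1,-0.813],"twist": 0}]'

```text
time: 25.78
ee_pos: [0.4809, -0.0581, 0.2961]
ee_rot: [0.001, 0.117, 0.993, 0.0]
contact_force: [0.6, -0.6, -1.2]
width: 0.0219
grip_force: 42.5
```

Request:
jog_arm --commands '[{"hand": -1,"slide": [-0.03,0.33,0],"twist": 0},{"hand": -1,"slide": [-0.06,0.67,0],"twist": 0},{"hand": -1,"slide": [-0.08,1,0],"twist": 0}]'

```text
time: 26.15
ee_pos: [0.5272, 0.0853, 0.296]
ee_rot: [0.001, 0.116, 0.993, 0.0]
contact_force: [0.5, -1.0, -2.0]
width: 0.0212
grip_force: 42.4
```

Request:
jog_arm --commands '[{"hand": -1,"slide": [-0.03,0.33,0],"twist": 0},{"hand": -1,"slide": [-0.08,0.8,0],"twist": 0},{"hand": -1,"slide": [-0.08,0.8,0],"twist": 0},{"hand": -1,"slide": [-0.08,0.8,0],"twist": 0}]'

```text
time: 26.65
ee_pos: [0.5662, 0.1978, 0.2952]
ee_rot: [-0.0, 0.116, 0.993, -0.0]
contact_force: [0.2, 0.1, -0.8]
width: 0.0213
grip_force: 42.5
```

```bash
python3 - <<'E'
from h import *
print(slides([[.5672,.2003,.295],[.5672,.2003,.156]]))
E
```

```text
[[-0.003  0.018  0.001]
 [-0.003  0.018  0.928]]
```

Lower the tilted tip into the tube, then swing upright by pushing against the far wall.

Request:
jog_arm --commands '[{"hand": -1,"slide": [-0.003,0.018,0],"twist": 0},{"hand": -1,"slide": [-0.003,0.018,0.3],"twist": 0},{"hand": -1,"slide": [-0.003,0.018,0.5],"twist": 0},{"hand": -1,"slide": [-0.003,0.018,0.65],"twist": 0},{"hand": -1,"slide": [-0.003,0.018,0.75],"twist": 0},{"hand": -1,"slide": [-0.003,0.018,0.84],"twist": 0},{"hand": -1,"slide": [-0.003,0.018,0.928],"twist": 0},{"hand": -1,"slide": [-0.003,0.018,0.928],"twist": 0}]'

```text
time: 27.65
ee_pos: [0.5677, 0.2, 0.1551]
ee_rot: [-0.0, 0.116, 0.993, -0.0]
contact_force: [0.5, 0.2, -1.9]
width: 0.0214
grip_force: 42.4
```

Request:
jog_arm --commands '[{"hand": -1,"slide": [-0.04,0,0],"twist": 0},{"hand": -1,"slide": [-0.08,0,0],"twist": 0},{"hand": -1,"slide": [-0.12,0,0],"twist": 0},{"hand": -1,"slide": [-0.16,0,0],"twist": 0},{"hand": -1,"slide": [-0.2,0,0],"twist": 0}]'

```text
time: 28.28
ee_pos: [0.5967, 0.1935, 0.1563]
ee_rot: [-0.001, 0.116, 0.993, 0.0]
contact_force: [-8.5, 1.2, 4.6]
width: 0.0216
grip_force: 43.6
```

Request:
jog_arm --commands '[{"hand": -1,"slide": [-0.04,0,0],"twist": 0},{"hand": -1,"slide": [-0.08,0,0],"twist": 0},{"hand": -1,"slide": [-0.12,0,0],"twist": 0},{"hand": -1,"slide": [-0.16,0,0],"twist": 0},{"hand": -1,"slide": [-0.19,0,0],"twist": 0},{"hand": -1,"slide": [-0.19,0,0],"twist": 0}]'

```text
time: 29.02
ee_pos: [0.6253, 0.1867, 0.1565]
ee_rot: [0.001, 0.116, 0.993, 0.0]
contact_force: [-4.3, 0.3, 2.1]
width: 0.0213
grip_force: 43.7
```

```bash
cat > up.py <<'E'
from h import *
o=ctrl.get_obs();p=vision.camera_params("wrist");f=vision.grab_frame("wrist");g=cv2.cvtColor(f,cv2.COLOR_BGR2GRAY).astype(int)
print(o["ee_pos"],o["contact_force"]);print([int(x) for x in g[190:345,312:332].mean(1)])
cv2.imwrite("pics/w_up.png",f)
xf=-rot(o["ee_rot"])[:,0];z=np.array([0,0,1]);G=o["ee_pos"]+.019*z
for t in(-4,0,4,8,12):
    a=np.radians(t);u=z*np.cos(a)-xf*np.sin(a);w=-xf*np.cos(a)-z*np.sin(a)
    print(t,"near",proj(p,G+.036*u+.011*w)[1].round(1),"far",proj(p,G+.036*u-.011*w)[1].round(1),"collar",proj(p,G-.036*u+.024*w)[1].round(1))
E
python3 up.py
```

```text
[0.62526655 0.18668958 0.15652994] [-4.34665882  0.30612561  2.07684177]
[56, 48, 44, 44, 44, 44, 43, 41, 38, 36, 38, 39, 19, 14, 15, 20, 19, 19, 17, 18, 19, 18, 18, 19, 18, 18, 19, 19, 17, 17, 16, 19, 19, 27, 60, 91, 86, 32, 12, 14, 11, 12, 14, 13, 13, 11, 13, 12, 12, 13, 12, 11, 13, 12, 14, 14, 13, 13, 12, 12, 11, 14, 11, 13, 12, 13, 13, 12, 12, 14, 13, 13, 13, 12, 13, 12, 12, 11, 12, 13, 14, 13, 14, 13, 13, 14, 14, 13, 12, 13, 11, 13, 14, 21, 60, 95, 101, 108, 54, 16, 10, 14, 12, 14, 13, 12, 13, 15, 17, 19, 20, 20, 17, 19, 16, 15, 14, 14, 14, 11, 9, 8, 10, 7, 8, 7, 9, 9, 8, 7, 8, 9, 8, 9, 9, 11, 10, 11, 11, 13, 12, 12, 11, 11, 11, 12, 12, 11, 11, 10, 12, 12, 12, 10, 10]
-4 near 310.4 far 358.8 collar 198.7
0 near 302.7 far 355.1 collar 202.0
4 near 294.8 far 350.9 collar 205.5
8 near 286.9 far 346.0 collar 209.2
12 near 278.9 far 340.6 collar 213.1
```

Request:
jog_arm --commands '[{"hand": -1,"slide": [-0.02,0,0],"twist": 0},{"hand": -1,"slide": [-0.04,0,0],"twist": 0},{"hand": -1,"slide": [-0.06,0,0],"twist": 0},{"hand": -1,"slide": [-0.06,0,0],"twist": 0}]'

```text
time: 29.58
ee_pos: [0.6334, 0.1848, 0.1563]
ee_rot: [-0.0, 0.116, 0.993, 0.0]
contact_force: [-5.4, 1.9, 2.5]
width: 0.0216
grip_force: 44.0
```

```bash
python3 up.py
```

```text
[0.63336603 0.18482691 0.156259  ] [-5.43617341  1.9435102   2.54255787]
[47, 52, 67, 77, 80, 56, 21, 14, 16, 21, 19, 19, 15, 17, 18, 17, 17, 18, 17, 17, 16, 17, 19, 15, 19, 18, 17, 27, 64, 95, 109, 40, 13, 14, 13, 15, 12, 12, 13, 15, 13, 13, 13, 15, 13, 14, 14, 13, 13, 13, 14, 14, 13, 15, 12, 13, 13, 13, 13, 14, 13, 13, 13, 13, 14, 13, 13, 11, 13, 14, 13, 14, 13, 14, 14, 13, 13, 15, 12, 11, 15, 12, 12, 14, 12, 14, 13, 13, 12, 13, 15, 14, 12, 14, 14, 11, 14, 14, 14, 32, 82, 103, 106, 105, 53, 20, 14, 13, 13, 13, 13, 15, 13, 13, 15, 15, 14, 16, 17, 12, 13, 11, 10, 9, 8, 12, 8, 10, 9, 8, 9, 8, 6, 7, 10, 9, 10, 9, 9, 11, 10, 10, 11, 10, 13, 10, 11, 10, 11, 11, 10, 10, 10, 10, 12]
-4 near 310.2 far 358.6 collar 198.7
0 near 302.5 far 355.0 collar 202.0
4 near 294.7 far 350.7 collar 205.6
8 near 286.7 far 345.9 collar 209.3
12 near 278.7 far 340.4 collar 213.2
```

Request:
jog_arm --commands '[{"hand": -1,"slide": [-0.013,0,0],"twist": 0},{"hand": -1,"slide": [-0.013,0,0],"twist": 0},{"hand": -1,"slide": [0.02,0,0],"twist": 0},{"hand": -1,"slide": [0.037,0,0],"twist": 0},{"hand": -1,"slide": [0.037,0,0.05],"twist": 0},{"hand": -1,"slide": [0.037,0,0.1],"twist": 0},{"hand": -1,"slide": [0.037,0,0.14],"twist": 0},{"hand": -1,"slide": [0.037,0,0.14],"twist": 0}]'

```text
time: 30.62
ee_pos: [0.6277, 0.1858, 0.1337]
ee_rot: [-0.001, 0.116, 0.993, -0.0]
contact_force: [-0.4, 0.3, -1.2]
width: 0.0216
grip_force: 43.4
```

```bash
python3 up.py
```

```text
[0.62765168 0.18582157 0.13374695] [-0.38615263  0.33225772 -1.20550481]
[80, 80, 80, 76, 51, 21, 14, 17, 19, 17, 17, 16, 16, 17, 18, 16, 15, 18, 15, 17, 15, 17, 18, 16, 15, 17, 26, 61, 93, 108, 53, 17, 15, 13, 13, 12, 12, 13, 13, 14, 11, 13, 12, 14, 13, 15, 14, 15, 13, 13, 15, 11, 14, 11, 15, 12, 15, 12, 13, 12, 12, 15, 12, 13, 14, 14, 14, 12, 11, 14, 13, 12, 13, 14, 12, 11, 14, 12, 13, 13, 12, 14, 12, 11, 12, 12, 12, 13, 14, 14, 12, 14, 13, 9, 13, 15, 13, 14, 13, 14, 40, 99, 104, 105, 103, 52, 19, 14, 11, 10, 12, 13, 13, 15, 13, 13, 13, 13, 14, 16, 13, 11, 11, 7, 8, 9, 8, 8, 8, 8, 7, 9, 9, 9, 8, 9, 8, 8, 10, 10, 10, 9, 11, 11, 10, 10, 11, 11, 10, 10, 10, 9, 8, 9, 11]
-4 near 310.1 far 358.5 collar 198.8
0 near 302.4 far 354.9 collar 202.1
4 near 294.5 far 350.6 collar 205.6
8 near 286.6 far 345.8 collar 209.3
12 near 278.6 far 340.3 collar 213.2
```

Request:
jog_arm --commands '[{"hand": -1,"slide": [0,0,0.025],"twist": 0},{"hand": -1,"slide": [0,0,0.045],"twist": 0},{"hand": -1,"slide": [0,0,0.045],"twist": 0}]'

```text
time: 31.05
ee_pos: [0.6278, 0.186, 0.1277]
ee_rot: [-0.0, 0.116, 0.993, -0.0]
contact_force: [0.1, -0.5, -1.8]
width: 0.0214
grip_force: 43.4
```

Request:
jog_arm --commands '[{"hand": -1,"slide": [0,0,0.01],"twist": 0},{"hand": -1,"slide": [0,0,0.02],"twist": 0},{"hand": -1,"slide": [0,0,0.02],"twist": 0}]'

```text
time: 31.42
ee_pos: [0.628, 0.186, 0.1252]
ee_rot: [0.0, 0.116, 0.993, 0.0]
contact_force: [0.1, -0.1, -1.0]
width: 0.0212
grip_force: 43.6
```

Request:
jog_arm --commands '[{"hand": -1,"slide": [0,0,0.01],"twist": 0},{"hand": -1,"slide": [0,0,0.015],"twist": 0},{"hand": -1,"slide": [0,0,0.015],"twist": 0}]'

```text
time: 31.8
ee_pos: [0.6281, 0.186, 0.1249]
ee_rot: [0.001, 0.116, 0.993, 0.0]
contact_force: [-6.0, -0.8, 10.2]
width: 0.0218
grip_force: 45.1
```

Request:
jog_arm --commands '[{"hand": -1,"slide": [0,0,-0.008],"twist": 0},{"hand": 0.2,"slide": [0,0,-0.008],"twist": 0},{"hand": 1,"slide": [0,0,-0.008],"twist": 0},{"hand": 1,"slide": [0,0,-0.008],"twist": 0},{"hand": 1,"slide": [0,0,-0.008],"twist": 0},{"hand": 1,"slide": [0,0,-0.3],"twist": 0},{"hand": 1,"slide": [0,0,-0.6],"twist": 0},{"hand": 1,"slide": [0,0,-1],"twist": 0},{"hand": 1,"slide": [-0.2,0,-1],"twist": 0},{"hand": 1,"slide": [-0.2,0,-1],"twist": 0}]'

```text
time: 33.05
ee_pos: [0.6582, 0.1783, 0.2725]
ee_rot: [0.0, 0.117, 0.993, 0.0]
contact_force: [0.4, -0.1, -1.6]
width: 0.0853
grip_force: 0.0
```

```bash
python3 - <<'E'
from h import *
o=ctrl.get_obs();print(o["ee_pos"],o["width"],o["contact_force"],o["time"])
s=vision.grab_frame("side");w=vision.grab_frame("wrist")
p=vision.camera_params("wrist");u,v=proj(p,[.6217,.1874,.178]).astype(int)
b=cv2.imread("pics/s2.png")
d=np.abs(s.astype(int)-b.astype(int)).sum(2)
print("diff stand region",d[120:190,290:340].max(),(d[120:190,290:340]>100).sum(),"lever/jig",(d[175:290,265:380]>150).sum(), "handle diff rows/cols",np.argwhere(d[120:190,290:340]>100)[:30].tolist())
A=cv2.resize(s[110:290,240:440],(400,360));a=w[max(0,v-70):v+70,u-75:u+75];a=cv2.resize(a,(390,int(390*a.shape[0]/150)))
m=np.zeros((365,790,3),np.uint8);m[:360,:400]=A;m[:min(365,a.shape[0]),400:]=a[:365];cv2.imwrite("pics/fin.png",np.clip(m*1.5,0,255).astype(np.uint8))
E
```

```text
[0.65822789 0.17833781 0.27246217] 0.08527456616334891 [ 0.43823201 -0.13156654 -1.57170713] 33.05
diff stand region 158 5 lever/jig 0 handle diff rows/cols [[5, 26], [6, 19], [7, 19], [26, 31], [27, 31]]
```

```bash
python3 - <<'E'
from h import *
f=[]
for k in range(4): t=vision.grab_frame("top");f.append(ctrl.get_obs()["contact_force"])
s=vision.grab_frame("side")
print(np.mean(f,0))
d=(np.abs(s.astype(int)-cv2.imread("pics/s2.png").astype(int)).sum(2)>90).astype(np.uint8)
n,_,st,_=cv2.connectedComponentsWithStats(d,connectivity=8);print([list(map(int,x)) for x in st[1:] if x[4]>3])
print(ctrl.job_done())
E
```

```text
[ 0.30828003 -0.31029725  0.0601788 ]
[[101, 0, 5, 11, 16], [96, 12, 5, 12, 15], [341, 23, 2, 2, 4], [94, 25, 2, 3, 4], [317, 25, 4, 1, 4], [310, 27, 4, 3, 8], [92, 30, 2, 3, 4], [315, 30, 10, 3, 11], [313, 32, 17, 5, 25], [89, 35, 3, 6, 7], [340, 36, 2, 3, 6], [311, 41, 2, 2, 4], [87, 43, 2, 3, 4], [85, 48, 2, 3, 4], [314, 52, 4, 3, 8], [334, 61, 2, 2, 4], [318, 64, 4, 14, 16], [334, 73, 2, 12, 14], [324, 85, 7, 15, 48], [331, 88, 4, 10, 37], [99, 123, 2, 4, 5], [94, 135, 2, 4, 5], [92, 141, 3, 5, 8], [90, 148, 5, 12, 14], [31, 157, 2, 5, 6], [96, 165, 1, 6, 6], [33, 166, 1, 4, 4], [420, 226, 4, 5, 9], [425, 232, 6, 8, 19], [412, 234, 7, 3, 13], [425, 244, 2, 3, 4], [429, 249, 4, 4, 12], [348, 252, 5, 1, 5], [451, 263, 6, 2, 10], [483, 269, 4, 2, 4], [475, 287, 5, 2, 6], [487, 296, 6, 20, 55], [507, 298, 22, 24, 97], [511, 321, 33, 34, 150], [551, 323, 22, 4, 44], [485, 359, 13, 13, 39], [478, 376, 5, 5, 11]]
the job is handed in; nothing more can be done
None
```

The job is handed in at about 33 s: the clamp lever is shut, the seam was traced in one stroke at about 3 cm/s with the tip pressed in roughly 7 mm, and the stylus hangs upright in its stand. My final check compared side-camera pictures numerically: lever and stylus matched the reference, but small differences on the right of the picture (dispenser and box side) went unchecked.

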